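# Load the bottle ramp for labelling

### The job

Load the labelling ramp: with the fingertips, nudge the bottle that lies in the sloped gutter up the slope, over the spring pawl, until it lies at the end stop and the pawl has sprung up behind it so that it cannot roll back. Then push the hold-down arm over, so that its rubber wheel rests on the bottle. Work gently, as it is glass; do not lift the bottle, and leave the other things where they stand.

Things in the scene. Friction and masses are not known exactly. Their poses are not given: they have to be found in the camera images.
- gutter: Fixed, straight grey sheet-metal gutter sloped 9 degrees. Origin on its floor, on the centre line; x uphill along the floor (about to the robot's right), y across (about away from the robot), z square off the floor. Floor x = -150 to 142 mm, 159 mm wide; side walls 32 mm high, a 10 mm lip at the low end (2 mm thick). A 9 mm high rib along y = 28 mm guides the bottle body; neck and cap lie over it.
- bottle: Glass spray bottle, peach content, clear cap, 44 mm dia, 150 mm long, smooth, 0.16 to 0.27 kg. Lies across the gutter; starts at the low lip (axis at x = -132), its belly standing 4 mm over it. Origin: centre of its base, on its axis, 22 mm off the floor, on the robot's side (y = about -74); z runs from base to cap. The 44 mm body is 98 mm long; push it about 47 mm from the base (y = -27).
- end_stop (a point): Middle of the rubber face of the end stop, a steel plate 32 mm high across the gutter's upper end; face at gutter x = 95, this point at y = -27, z = 18 mm. A bottle against it has its axis at gutter x = 73; one resting back on the raised pawl at about x = 70.
- pawl (a joint): Spring pawl in the floor, rad: 0 = pressed flat, 0.41 = up. Two steel tines 10 mm wide at gutter y = -64 and +15 mm, hinged at x = 12, 40 mm long; up, their uphill ends stand 16 mm above the floor at x = 49. A bottle pushed uphill presses them flat (a few N); once its axis is at about x = 71 they spring up behind it and hold it.
- pawl_gap (a point): Point on the gutter floor between the raised ends of the two tines (gutter x = 49, y = -27 mm). Between the tines 69 mm of floor (y = -59 to +10) stay clear for a finger.
- holddown (a joint): Hinge of the hold-down arm, rad: 0 = down, wheel resting on a bottle at the stop; 1.57 = square off the floor; 2.1 = leaning back uphill. Light friction holds it where it is left near upright; pushed downhill past about 1.2 it sinks by its own weight.
- holddown_hinge (a point): Middle of the hinge pin of the hold-down arm, behind the end stop, at gutter x = 128, y = -27, z = 58 mm. The pin is parallel to the gutter's y.
- handle (a point): Middle of the black cross handle at the arm's free end: bar of 14 mm dia, 62 mm long, parallel to the hinge pin. The arm is a steel bar 15 mm wide, 5 mm thick. At joint value q the handle is 96 cos(q) mm downhill of the pin and 96 sin(q) mm above it (gutter x and z), to 3 mm.
- press_wheel (a point): Middle of the black rubber press wheel on the underside of the hold-down arm, 18 mm dia, 16 mm wide, 56 mm from the hinge pin and parallel to it.
- label_roll: Standing roll of labels, 62 mm dia, 74 mm high, on the right; bystander. Origin: centre of the underside.
- label_roller: Hand roller with a beech handle, 185 x 68 x 31 mm, lying on the left; bystander. Origin: centre of the underside.
- done_bottle: Standing labelled spray bottle, 44 mm dia, 150 mm high, on the right; bystander. Origin: centre of its base.
- next_bottle: Standing unlabelled spray bottle, 44 mm dia, 150 mm high, on the left; bystander. Origin: centre of its base.
There are look-alikes about, which are no part of the job. Leave any purple look-alike of the bottle alone.

How it is judged (in metres and radians):
On the way:
1. the bottle lies at the end stop with the pawl up behind it, the hold-down arm still raised (x of bottle in the frame of gutter between 0.064 and 0.08 m and value of joint pawl above 0.34 rad and value of joint holddown above 0.7 rad), for 0.2 s.
At the end, for the whole second after the job is handed in: The bottle rests across the gutter (square within 0.12 rad) between end stop and raised pawl: axis at gutter x = 64 to 80 mm, z = 17 to 28 mm; pawl above 0.34 rad; hold-down arm within 0.08 rad of 0, its wheel bearing on the bottle (over 0.1 N); bottle at rest (x of bottle in the frame of gutter between 0.064 and 0.08 m and z of bottle in the frame of gutter between 0.017 and 0.028 m and angle between the z axis of bottle and the y axis of gutter, either way round below 0.12 rad and value of joint pawl above 0.34 rad and value of joint holddown between -0.08 and 0.08 rad and contact force between holddown and bottle above 0.1 N and linear speed of bottle below 0.01 m/s); the robot touches nothing.
It fails at once if the bottle is lifted off the gutter's floor or leaves the gutter (z of bottle in the frame of gutter above 0.036 m or z of bottle in the frame of gutter below 0.01 m).
It fails at once if the glass bottle is pressed with more than 40 N by the fingers or by the hold-down arm (contact force between any of the fingers, holddown and bottle above 40 N).
It fails at once if a bystander is moved by more than 25 mm (distance of any of label_roll, label_roller, done_bottle, next_bottle from where it was at the start of the episode above 0.025 m).
It also fails if it takes over 64 s, if anything falls off the work surface, if the arm or the gripper's body presses on something with over 40 N, if the wrist force passes 120 N, or if a joint passes its speed limit or range.

### The arm

A 6-joint arm with a two-finger parallel gripper is mounted at the origin on a cart in front of the work surface, level with it; the furniture and walls round the work are solid. World frame = base frame: x ahead of the robot, y to its left, z up, the work surface at z = 0. Lengths are in m, angles in degrees, forces in N, time in s.
With the tool pointing down it reaches from about 0.35 to 0.875 m from the base axis. Payload 4.2 kg.
Tool frame: the origin (TCP) lies midway between the tips of the shut fingers; the grasp point (between the pads) lies 19 mm behind it (r.grasp_offset is the distance from the TCP to the grasp point, in m); z points along the fingers, y is the direction in which the jaws open and shut (so a half turn about z gives the same grasp; the last joint's range is limited). The gripper opens to 87 mm and grips with 3 to 60 N. Pads are 19 mm wide; open, the fingers measure 117 mm over their backs; the gripper's body (75 mm by 190 mm) begins 51 mm behind the grasp point.
Start: joints at [14.817, 22.042, 0.453, 0, -68.411, -14.817], TCP at [0.625, 0, 0.186] pointing down, gripper open.
Joint ranges: [-179.83, 179.83], [-69.29, 118.12], [-61.27, 80.66], [-181.25, 117.63], [-171.15, -9.14], [-177.46, 177.46]. Speed limits (degrees/s): [159.86, 159.86, 180, 180, 180, 180].

### API

Orientations are given as a 3x3 rotation matrix whose columns are the frame's x, y, z axes.
In Python, from station import r gives the robot as it stands.
- The arm moves only by the shell command python3 -m crank 'ROWS'. ROWS is JSON, a list of rows, each a list of 3 entries, a list of its own where there are three numbers: the closure, from -1 (fully open) to 1 (shut), so that 0 is half open, then the shift along the tool's x, y, z as a fraction of full scale, then the turn, a rotation vector about the tool's x, y, z as a fraction of full scale. In form: [[fingers, [dx, dy, dz], [wx, wy, wz]], ...]. A call has 1 to 8 rows; each row shifts and turns the commanded pose from where the row before left it, along the tool's axes as they then stand; what a row does not reach is not made up. Full scale, the value 1, is 100 mm for a shift and 45 degrees for a turn. A row lasts 1/10 s, in which the tool goes at most 50 mm and 8.59 degrees, less where a joint would pass 70% of its speed; a pose out of reach is approached as far as the arm can. A call with a number of a shift or a turn outside -1 to 1 is refused whole. A call with a gripper value outside its range is refused whole. The fingers move at their own pace and stop on an object; the grip force is fixed at half the most. Time passes only in rows, so rows that do not move let the fingers close. It gives the time, the measured TCP pose, the force and the opening at its end, in the units of the state.
- r.sense(): the state, without advancing time (a new reading comes with each control period).
- r.capture(name): name is "scene" or "side" or "wrist"; returns a dict with "img" (480x640x3 uint8, blue, green, red), "fx", "fy", "cx", "cy" (pixels), "R" (3x3) and "t" (3): a world point X has camera coordinates R X + t. Camera axes: x right, y down, z forward; pixel columns grow to the right and rows downward; lengths in m; the calibration is good to about 2 mm. A picture is of the moment at which its call begins. There is no depth.
- r.finish_job(): hands the job in, once; it reports no verdict.
The state is a dict: "time_s": time; "joints": joint angles; "joint_velocities": joint speeds; "effort": joint torques, N m; "tcp_pos": TCP position; "ee_rot": TCP orientation; "wrist_force": force on the tool from outside, world axes, zero at the start; "moment": the same for the moment, N m; "gripper_width": opening from 0.0 (shut) to 1.0 (fully open).
Only numpy, scipy, OpenCV 4.12 (cv2) and the standard library are available. Lean on these libraries where they do the work, as an engineer would, in place of code of your own. Each camera call takes 0.05 s, during which the arm holds its last target.

## Working session

There is one attempt and no reset: what is moved stays moved. The work goes in short steps, Python scripts to look and compute and a shell command to move; the robot and the scene stay as the last step left them, time stands still between calls to the robot, and variables do not carry over. Pictures are saved under pics/ and viewed, and the job is handed in when it is done.

```bash
mkdir -p pics; ls; python3 - <<'E'
from station import r
import cv2
s=r.sense();print({k:s[k] for k in s})
for n in ("scene","side","wrist"):
    c=r.capture(n);cv2.imwrite(f"pics/{n}0.png",c["img"]);print(n,c["fx"],c["fy"],c["cx"],c["cy"],c["R"],c["t"])
E
```

```text
pics
{'time_s': 0.0, 'joints': array([ 1.48165367e+01,  2.20908170e+01,  3.81321965e-01, -3.02940327e-02,
       -6.84131407e+01, -1.48177269e+01]), 'joint_velocities': array([-0.03711538,  0.02358209,  0.02046189,  0.03007482,  0.0647966 ,
       -0.04464286]), 'effort': array([ 5.69075401e-04, -3.90661991e+01,  1.87403029e+01,  4.22001421e+00,
        1.09914420e-02, -1.81494070e-04]), 'tcp_pos': array([6.24314522e-01, 2.22253425e-05, 1.84666282e-01]), 'ee_rot': array([[-2.15745392e-04, -9.99997568e-01, -2.19490614e-03],
       [-9.99999974e-01,  2.15904036e-04, -7.20414217e-05],
       [ 7.25151356e-05,  2.19489054e-03, -9.99997589e-01]]), 'wrist_force': array([-0.26991875, -0.17935106, -0.61225714]), 'moment': array([ 0.05734918, -0.00310362, -0.02631036]), 'gripper_width': 0.9997815490599498}
scene 595.7985217634092 595.7985217634092 326.61398815206775 242.2638981024415 [[-0.02314966 -0.9996981   0.00823441]
 [-0.76776236  0.01250214 -0.64061272]
 [ 0.64031637 -0.02115204 -0.76781999]] [0.01435621 0.46395818 1.47371432]
side 490.5405342212639 490.5405342212639 324.9511226901088 240.73294451311745 [[ 0.91099589 -0.41191805  0.02024859]
 [-0.17613377 -0.43299229 -0.88402182]
 [ 0.37291203  0.80177378 -0.46700688]] [-0.44790786  0.15666833  1.05143512]
wrist 335.68533768207436 335.68533768207436 318.0048706863413 246.07434788526172 [[-9.99998558e-01  8.41669112e-04  1.47498934e-03]
 [ 1.17520343e-03  9.69958401e-01  2.43267999e-01]
 [-1.22592714e-03  2.43269382e-01 -9.69957991e-01]] [ 0.62491611 -0.0296494   0.38907751]
```

View pics/scene0.png

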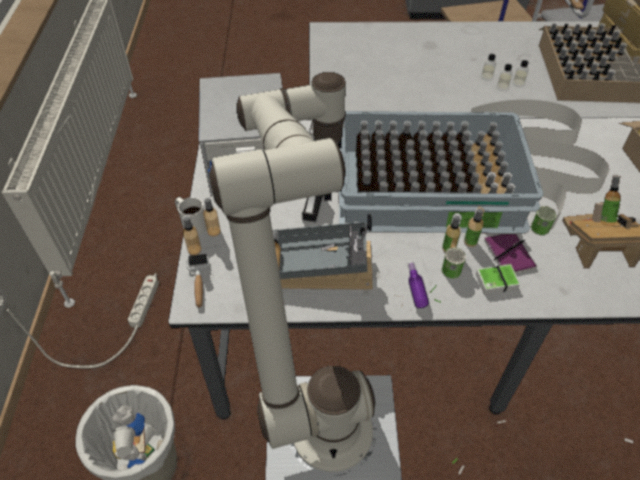

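View pics/side0.png

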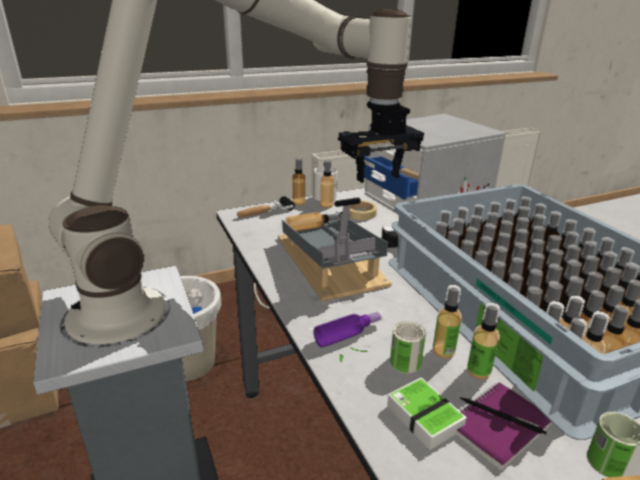

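View pics/wrist0.png

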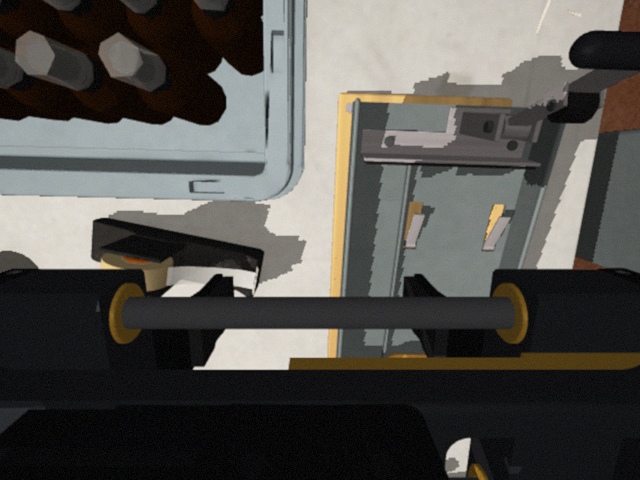

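```bash
python3 - <<'E'
import cv2
a=cv2.imread("pics/scene0.png")[205:305,240:400];cv2.imwrite("pics/s0c.png",cv2.resize(a,None,fx=5,fy=5,interpolation=cv2.INTER_CUBIC))
a=cv2.imread("pics/side0.png")[180:300,260:420];cv2.imwrite("pics/d0c.png",cv2.resize(a,None,fx=5,fy=5,interpolation=cv2.INTER_CUBIC))
a=cv2.imread("pics/wrist0.png")[20:370,320:640];cv2.imwrite("pics/w0c.png",cv2.resize(a,None,fx=1.7,fy=1.7,interpolation=cv2.INTER_CUBIC))
E
```

```text
(no output)
```

View pics/s0c.png

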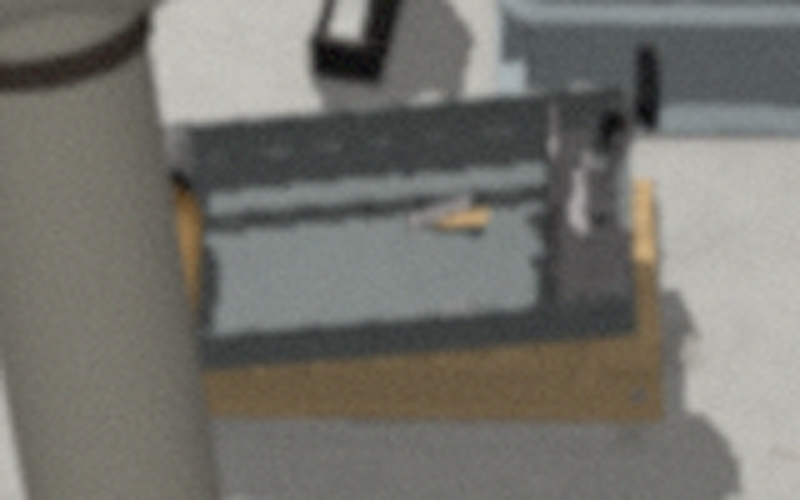

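View pics/d0c.png

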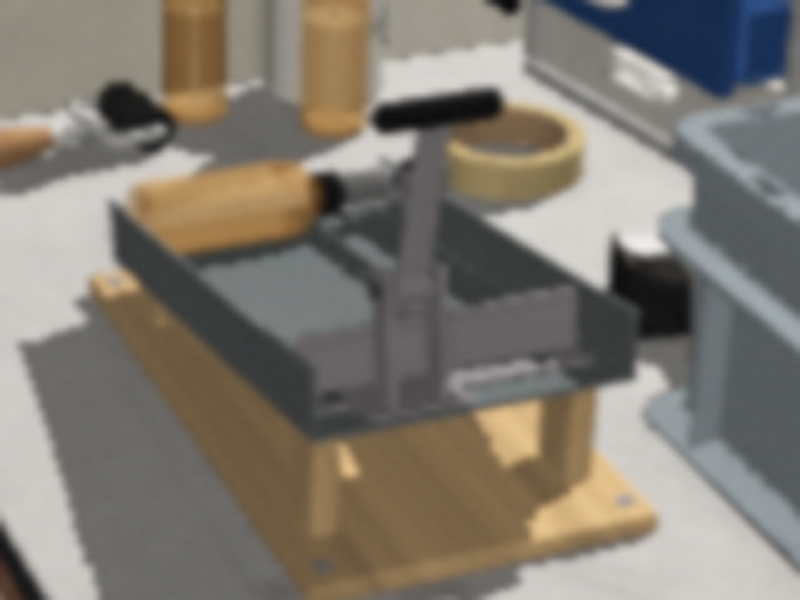

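View pics/w0c.png

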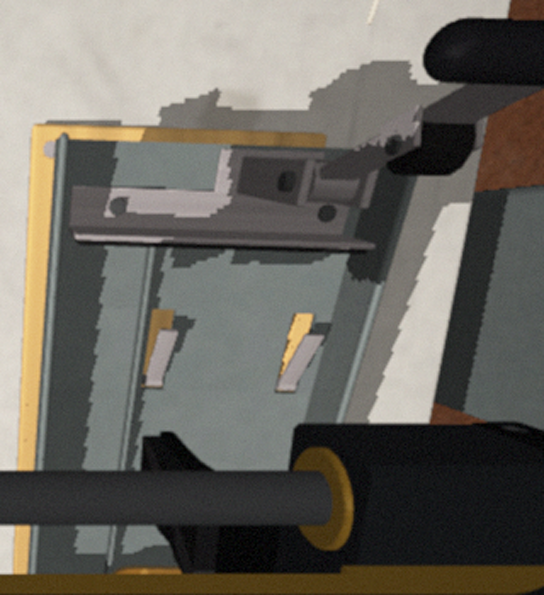

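```bash
cat > h.py <<'E'
import numpy as np, cv2
from scipy.optimize import least_squares
from station import r
def cams(): return {n:r.capture(n) for n in ("scene","side","wrist")}
def proj(c,X):
    p=np.asarray(c["R"])@X+np.asarray(c["t"]); return np.array([c["fx"]*p[0]/p[2]+c["cx"],c["fy"]*p[1]/p[2]+c["cy"]])
def Rg(yaw,s=np.deg2rad(9)):
    # x uphill ~ -Y world, y ~ +X, z up
    x=np.array([np.sin(yaw)*0+np.cos(yaw)*0,0,0])
    xh=np.array([np.sin(yaw),-np.cos(yaw),0]); y=np.array([np.cos(yaw),np.sin(yaw),0])
    x=xh*np.cos(s)+np.array([0,0,np.sin(s)]); return np.c_[x,y,np.cross(x,y)]
E
cat > fit.py <<'E'
from h import *
C=cams()
sd=lambda u,v:(260+u/5,180+v/5); sc=lambda u,v:(240+u/5,205+v/5); w=lambda u,v:(320+u/1.7,20+v/1.7)
P=[("side",(142,-79.5,32),sd(312,370)),("side",(142,-79.5,0),sd(318,438)),("side",(142,79.5,32),sd(635,312)),("side",(142,79.5,0),sd(632,380)),("side",(-150,-79.5,32),sd(112,203)),
("scene",(142,-79.5,32),sc(632,297)),("scene",(142,-79.5,0),sc(635,333)),("scene",(142,79.5,32),sc(630,90)),
("wrist",(142,79.5,32),w(62,135)),("wrist",(49,15,16),w(169,331)),("wrist",(12,15,0),w(152,387)),("wrist",(12,-64,0),w(286,390)),("wrist",(49,-64,16),w(314,336))]
def res(p,full=False):
    R=Rg(p[3]);t=p[:3]
    e=[proj(C[n],t+R@(np.array(g)/1000))-np.array(m) for n,g,m in P]
    q=p[4]; h=np.array([128-96*np.cos(q),-27,58+96*np.sin(q)])/1000
    e.append(proj(C["side"],t+R@h)-sd(438,110))
    e.append(proj(C["scene"],t+R@h)-sc(648,88))
    e=np.array(e)
    return e if full else e.ravel()
s=least_squares(res,[0.6,0.1,0.08,0,1.8],loss="soft_l1")
print(s.x,np.round(res(s.x,True),1).tolist())
np.save("pose.npy",s.x)
R=Rg(s.x[3]);t=s.x[:3];print(R)
for n,g in dict(bottle=(-132,-27,22),stop=(95,-27,18),gap=(49,-27,0),hinge=(128,-27,58),h0=(32,-27,58)).items(): print(n,t+R@(np.array(g)/1000))
E
python3 fit.py
```

```text
[ 0.51953039  0.02674566  0.05539891 -0.03715653  1.96048178] [[-0.1, -0.0], [-0.8, -0.2], [-0.9, -0.1], [-0.3, -0.7], [-0.0, -0.9], [-0.3, -1.2], [0.2, -1.6], [-1.5, -2.1], [2.8, 1.6], [-0.3, -0.3], [-0.3, -2.8], [-0.8, -1.8], [0.1, -0.1], [-0.6, 0.6], [0.0, -1.2]]
[[-0.03669062  0.99930978  0.00581122]
 [-0.98700661 -0.03714798  0.15632649]
 [ 0.15643447  0.          0.98768834]]
bottle [0.49752004 0.16147271 0.05647871]
stop [ 0.48916802 -0.06320309  0.08803858]
gap [ 0.49075119 -0.02061467  0.0630642 ]
hinge [ 0.48818968 -0.08952125  0.13270845]
h0 [0.49171198 0.00523138 0.11769074]
```

```bash
python3 - <<'E'
from h import *
C=cams()
def back(c,u,v,z):
    R=np.array(c["R"]);o=-R.T@np.array(c["t"]);d=R.T@np.array([(u-c["cx"])/c["fx"],(v-c["cy"])/c["fy"],1]);return o+d*(z-o[2])/d[2]
for n,u,v in [("scene",194,252),("scene",213,233),("scene",198,305),("side",298,204),("side",326,207),("side",245,214),("scene",198,262)]: print(n,u,v,back(C[n],u,v,0).round(3))
p=np.load("pose.npy");R=Rg(p[3]);t=p[:3]
T=lambda g:t+R@(np.array(g)/1000)
im={n:C[n]["img"].copy() for n in C}
for n in C:
    def L(a,b,col=(0,0,255)):
        cv2.line(im[n],*[tuple(int(round(v*8)) for v in proj(C[n],T(g))) for g in(a,b)],col,1,cv2.LINE_AA,3)
    for y in(-79.5,79.5):
        L((-150,y,32),(142,y,32));L((-150,y,0),(142,y,0))
    L((95,-79,32),(95,79,32));L((-132,-74,22),(-132,76,22),(0,255,0));L((-132,-74,44),(-132,24,44),(0,255,0));q=p[4];L((128,-27,58),(128-96*np.cos(q),-27,58+96*np.sin(q)),(255,0,0))
a=[cv2.resize(im["scene"][200:320,170:400],None,fx=3,fy=3),cv2.resize(im["side"][150:310,220:420],None,fx=3,fy=3)]
cv2.imwrite("pics/ov1.png",a[0]);cv2.imwrite("pics/ov2.png",a[1])
Rd=np.c_[R[:,0],-R[:,1],-R[:,2]]
print(Rd, T((-166,-27,60)), T((-166,-27,16)))
E
```

```text
scene 194 252 [0.572 0.409 0.   ]
scene 213 233 [0.648 0.358 0.   ]
scene 198 305 [0.376 0.374 0.   ]
side 298 204 [0.577 0.402 0.   ]
side 326 207 [0.652 0.346 0.   ]
side 245 214 [0.398 0.39  0.   ]
scene 198 262 [0.533 0.392 0.   ]
[[-0.03669062 -0.99930978 -0.00581122]
 [-0.98700661  0.03714798 -0.15632649]
 [ 0.15643447 -0.         -0.98768834]] [0.49898834 0.20097134 0.08869209] [0.49873265 0.19409298 0.0452338 ]
```

View pics/ov1.png

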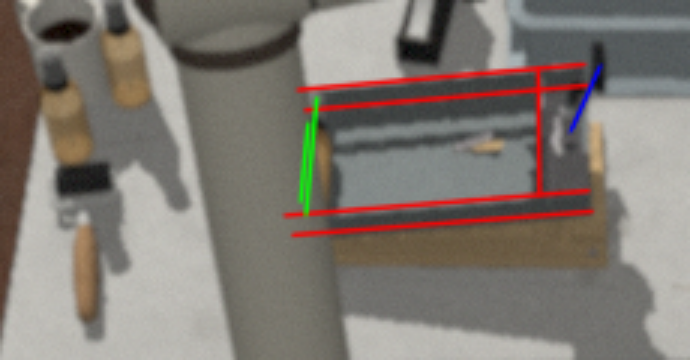

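View pics/ov2.png

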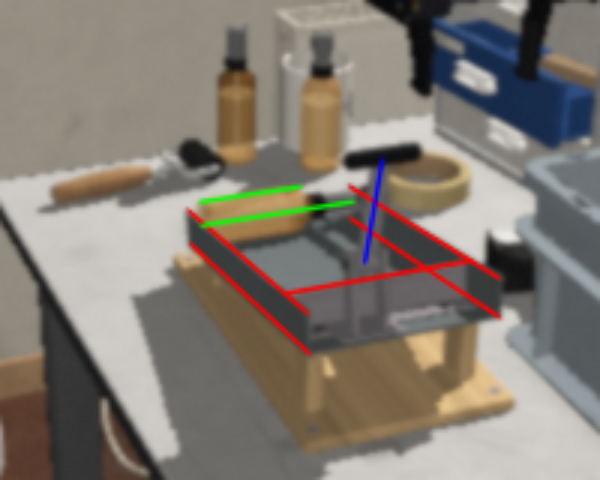

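```bash
cat > togo.py <<'E'
import sys
from h import *
from scipy.spatial.transform import Rotation as Ro
p=np.load("pose.npy");R=Rg(p[3]);t=p[:3];Rd=np.c_[R[:,0],-R[:,1],-R[:,2]]
s=r.sense();P=np.array(s["tcp_pos"]);E=np.array(s["ee_rot"])
g=R.T@(P-t)*1000
print("t",s["time_s"],"gutter tcp",g.round(1),"F gutter",(R.T@np.array(s["wrist_force"])).round(1),"w",round(s["gripper_width"]*87,1))
print("rot to go (frac)",(Ro.from_matrix(E.T@Rd).as_rotvec(degrees=True)/45).round(3))
if len(sys.argv)>1:
    T=t+R@(np.array(eval(sys.argv[1]))/1000)
    print("shift tool (mm)",(E.T@(T-P)*1000).round(1),"target world",T.round(3))
E
python3 togo.py "(-172,-27,110)"
```

```text
t 0.45 gutter tcp [ 42.9 106.3 125.1] F gutter [ 0.1 -0.8  0.4] w 87.1
rot to go (frac) [-0.003  0.2    0.047]
shift tool (mm) [-214.7  125.4   48.5] target world [0.499 0.215 0.137]
```

```bash
python3 -m crank '[[0.54,[-0.35,0.2,0],[0,0,0]],[0.54,[-0.35,0.2,0],[0,0,0]],[0.54,[-0.35,0.2,0],[0,0,0]],[0.54,[-0.35,0.2,0],[0,0,0]],[0.54,[-0.35,0.2,0],[0,0,0]],[0.54,[-0.35,0.2,0],[0,0,0]],[0.54,[0,0,0],[0,0.1,0.023]],[0.54,[0,0,0],[0,0.1,0.023]]]' && python3 togo.py "(-172,-27,60)"
```

```text
time_s: 1.25
tcp_pos: [0.5047, 0.2108, 0.1869]
ee_rot: [[-0.036, -0.999, -0.001], [-0.987, 0.035, -0.158], [0.158, -0.005, -0.987]]
wrist_force: [0.2, -0.4, -0.7]
gripper_width: 0.359
t 1.25 gutter tcp [-160.6  -21.7  158.5] F gutter [ 0.3  0.2 -0.8] w 31.2
rot to go (frac) [-0.006 -0.002  0.001]
shift tool (mm) [-11.6   5.8  98.5] target world [0.499 0.207 0.088]
```

```bash
python3 -m crank '[[0.54,[-0.12,0.05,0.2],[0,0,0]],[0.54,[0,0,0.3],[0,0,0]],[0.54,[0,0,0.3],[0,0,0]],[0.54,[0,0,0.18],[0,0,0]],[0.54,[0,0,0],[0,0,0]]]' && python3 togo.py "(-172,-27,18)"
python3 - <<'E'
from h import *
for n in ("side","wrist"):
    c=r.capture(n);i=c["img"]
    if n=="side": i=cv2.resize(i[120:320,220:440],None,fx=3.2,fy=3)
    cv2.imwrite(f"pics/{n}1.png",i)
E
```

```text
time_s: 1.75
tcp_pos: [0.4983, 0.2051, 0.0846]
ee_rot: [[-0.036, -0.999, -0.008], [-0.986, 0.037, -0.16], [0.16, 0.002, -0.987]]
wrist_force: [-0.1, -0.7, -0.3]
gripper_width: 0.229
t 1.75 gutter tcp [-170.7  -27.8   56.6] F gutter [ 0.6 -0.1 -0.4] w 20.0
rot to go (frac) [ 0.002 -0.005  0.001]
shift tool (mm) [-1.4 -0.9 38.6] target world [0.499 0.2   0.046]
```

View pics/side1.png

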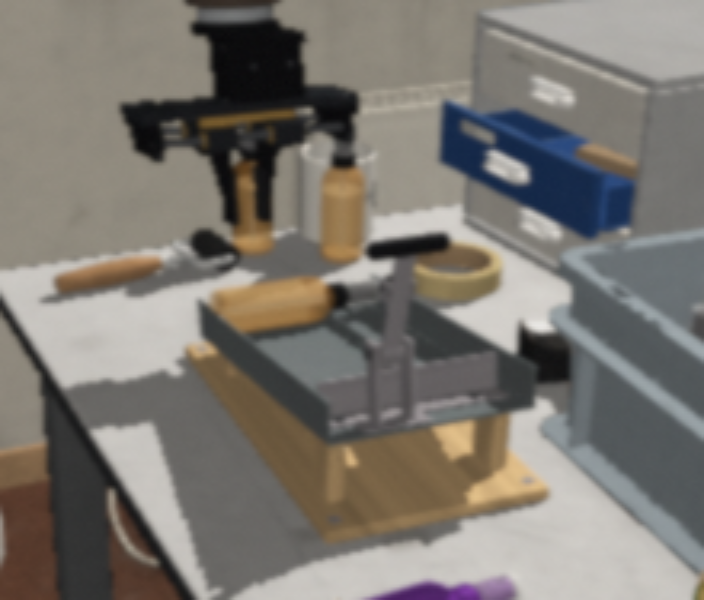

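View pics/wrist1.png

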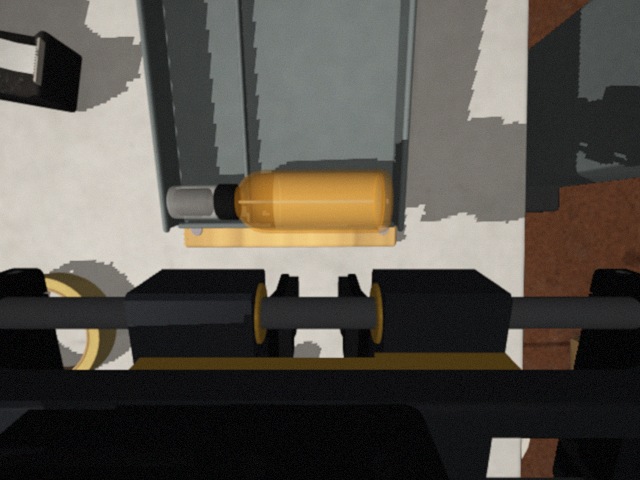

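```bash
python3 -m crank '[[0.54,[0,0,0.15],[0,0,0]],[0.54,[0,0,0.15],[0,0,0]],[0.54,[0,0,0.09],[0,0,0]],[0.54,[0,0,0],[0,0,0]]]' && python3 togo.py "(-163.5,-27,18)"
python3 - <<'E'
from h import *
p=np.load("pose.npy");R=Rg(p[3]);t=p[:3]
T=lambda g:t+R@(np.array(g)/1000)
c=r.capture("wrist");i=c["img"]
def L(a,b,col=(0,0,255)):
        cv2.line(i,*[tuple(int(round(v*8)) for v in proj(c,T(g))) for g in(a,b)],col,1,cv2.LINE_AA,3)
L((-132,-74,22),(-132,76,22));L((-110,-74,22),(-110,24,22));L((-154,-74,22),(-154,24,22));L((95,-79,32),(95,79,32))
for y in(-79.5,79.5):L((-150,y,32),(142,y,32))
cv2.imwrite("pics/w2.png",i)
E
```

```text
time_s: 2.25
tcp_pos: [0.5, 0.2005, 0.0485]
ee_rot: [[-0.036, -0.999, -0.003], [-0.987, 0.036, -0.157], [0.157, -0.003, -0.988]]
wrist_force: [0.8, -0.4, -0.4]
gripper_width: 0.23
t 2.25 gutter tcp [-171.9  -25.9   20.3] F gutter [ 0.3  0.8 -0.4] w 20.0
rot to go (frac) [-0.003 -0.     0.001]
shift tool (mm) [8.4 1.1 2.3] target world [0.499 0.192 0.048]
```

View pics/w2.png

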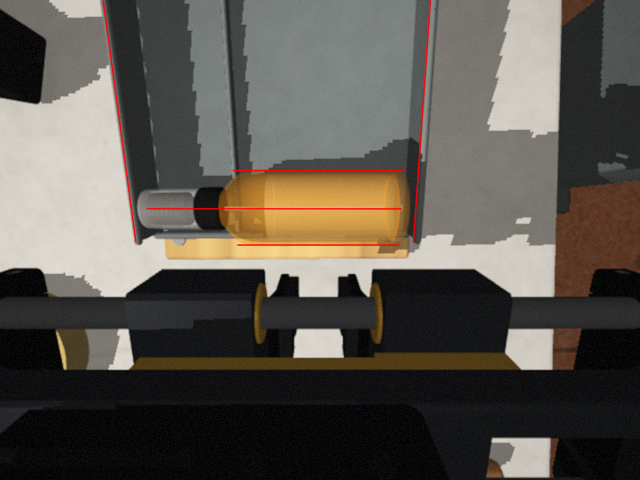

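```bash
python3 -m crank '[[0.54,[0.03,0.01,0.04],[0,0,0]],[0.54,[0.02,0,0],[0,0,0]],[0.54,[0.02,0,0],[0,0,0]],[0.54,[0.02,0,0],[0,0,0]],[0.54,[0.02,0,0],[0,0,0]],[0.54,[0.02,0,0],[0,0,0]],[0.54,[0.02,0,0],[0,0,0]],[0.54,[0.02,0,0],[0,0,0]]]' && python3 togo.py
python3 - <<'E'
from h import *
cv2.imwrite("pics/w3.png",r.capture("wrist")["img"])
E
```

```text
time_s: 3.1
tcp_pos: [0.4984, 0.1831, 0.0473]
ee_rot: [[-0.036, -0.999, -0.003], [-0.987, 0.036, -0.156], [0.156, -0.003, -0.988]]
wrist_force: [-0.2, -0.7, 0.6]
gripper_width: 0.23
t 3.1 gutter tcp [-154.8  -26.9   16.3] F gutter [ 0.8 -0.2  0.5] w 20.0
rot to go (frac) [-0.004  0.     0.001]
```

View pics/w3.png

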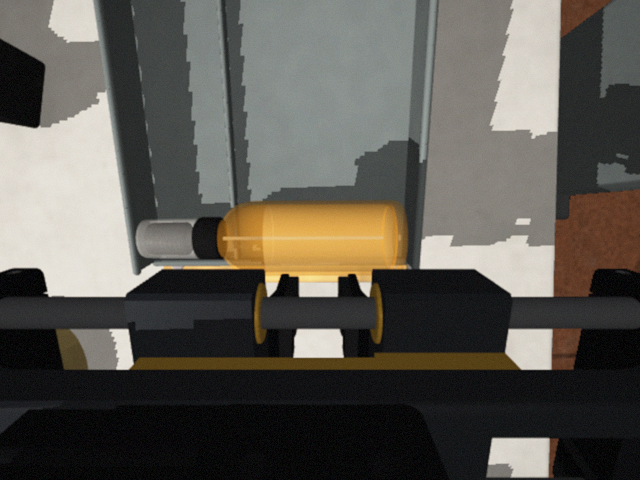

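```bash
cat > bx.py <<'E'
# bottle x from the wrist picture: rows of body edges at gutter y=-27
from h import *
import sys
p=np.load("pose.npy");R=Rg(p[3]);t=p[:3]
T=lambda g:t+R@(np.array(g)/1000)
def show(name,n="wrist",xs=(-132,),crop=None,f=1):
    c=r.capture(n);i=c["img"]
    for x in xs:
        for dx,col in ((0,(0,0,255)),(22,(0,255,0))):
            a,b=[tuple(int(round(v*8)) for v in proj(c,T(g))) for g in((x+dx,-74,22),(x+dx,24,22))]
            cv2.line(i,a,b,col,1,cv2.LINE_AA,3)
    if crop: i=cv2.resize(i[crop[1]:crop[3],crop[0]:crop[2]],None,fx=f,fy=f,interpolation=cv2.INTER_CUBIC)
    cv2.imwrite("pics/"+name+".png",i)
if __name__=="__main__": show(sys.argv[1],sys.argv[2],eval(sys.argv[3]),*(eval(a) for a in sys.argv[4:]))
E
python3 -m crank '[[0.54,[0.03,0,0],[0,0,0]],[0.54,[0.03,0,0],[0,0,0]],[0.54,[0.03,0,0],[0,0,0]],[0.54,[0.03,0,0],[0,0,0]],[0.54,[0.03,0,0],[0,0,0]],[0.54,[0.03,0,0],[0,0,0]],[0.54,[0.03,0,0],[0,0,0]],[0.54,[0.03,0,0],[0,0,0]]]' && python3 togo.py; python3 bx.py w4 wrist "(-97,-107)"
```

```text
time_s: 3.95
tcp_pos: [0.4975, 0.1593, 0.0511]
ee_rot: [[-0.036, -0.999, -0.003], [-0.987, 0.036, -0.156], [0.156, -0.003, -0.988]]
wrist_force: [0.0, 0.4, 0.2]
gripper_width: 0.23
t 3.95 gutter tcp [-130.7  -26.9   16.3] F gutter [-0.3 -0.   0.3] w 20.0
rot to go (frac) [-0.004  0.     0.001]
```

View pics/w4.png

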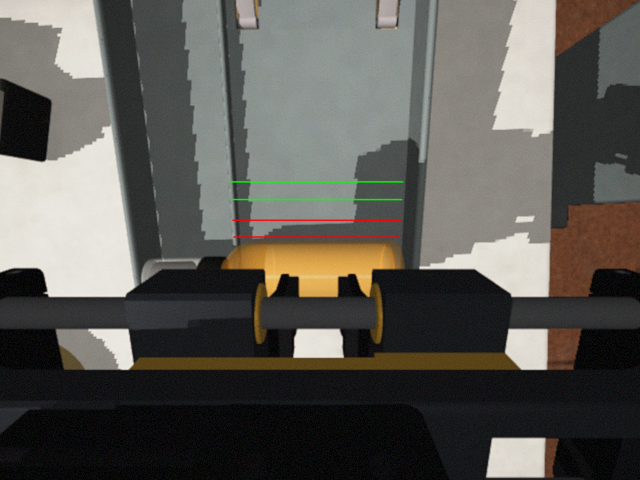

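```bash
python3 bx.py d4 side "(-132,)" "(250,140,410,260)" 5;  python3 bx.py s4 scene "(-132,)" "(220,190,380,310)" 5
```

```text
(no output)
```

View pics/d4.png

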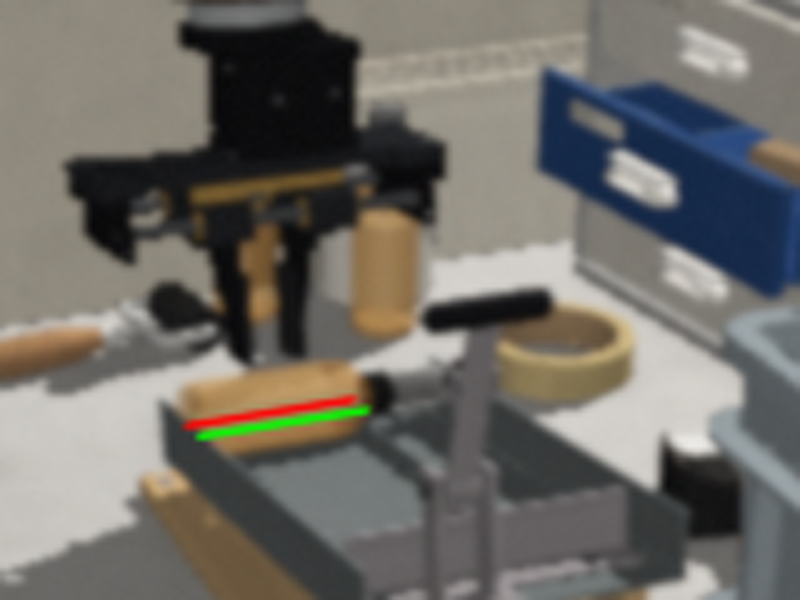

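View pics/s4.png

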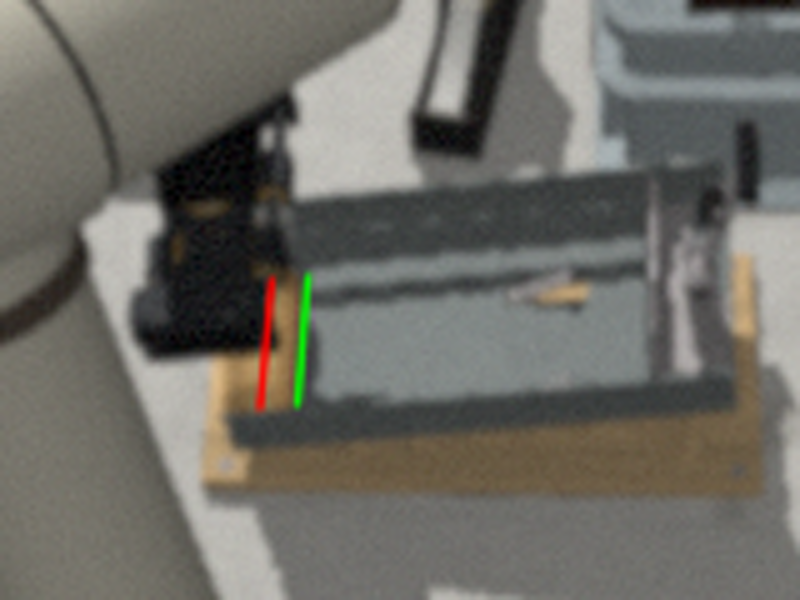

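```bash
python3 - <<'E'
from h import *
s=r.sense();P=np.array(s["tcp_pos"]);E=np.array(s["ee_rot"])
print(s["joints"])
for n,o,f in (("side",(250,140),5),("scene",(220,190),5),("wrist",(0,0),1)):
    c=r.capture(n)
    for d in((0,0,0),(0,.0175,0),(0,-.0175,0),(0,0,-.05),(0,0,-.07)): print(n,d,(f*(proj(c,P+E@np.array(d))-o)).round(0))
E
```

```text
[ 40.06641097  22.29913265 -25.01924314   8.98882593 -48.97292675
 -48.43215188]
side (0, 0, 0) [266. 421.]
side (0, 0.0175, 0) [236. 426.]
side (0, -0.0175, 0) [296. 416.]
side (0, 0, -0.05) [261. 333.]
side (0, 0, -0.07) [259. 297.]
scene (0, 0, 0) [267. 349.]
scene (0, 0.0175, 0) [265. 372.]
scene (0, -0.0175, 0) [269. 325.]
scene (0, 0, -0.05) [249. 295.]
scene (0, 0, -0.07) [241. 273.]
wrist (0, 0, 0) [319. 271.]
wrist (0, 0.0175, 0) [347. 271.]
wrist (0, -0.0175, 0) [291. 271.]
wrist (0, 0, -0.05) [320. 305.]
wrist (0, 0, -0.07) [320. 324.]
```

```bash
python3 - <<'E'
from h import *
c=r.capture("side")
P=np.array([.62431,0,.18467])
for d in((0,0,0),(.0435,0,0),(-.0435,0,0),(0,0,.019),(0,0,.07)): print(d,proj(c,P+np.array(d)).round(0))
P=np.array([0.4983, 0.2051, 0.0846]);E=np.array([[-0.036, -0.999, -0.008], [-0.986, 0.037, -0.16], [0.16, 0.002, -0.987]])
for d in((0,0,0),(0,.0175,0),(0,-.0175,0),(0,0,-.07)): print(d,((proj(c,P+E@np.array(d))-[220,120])*[3.2,3]).round(0))
a=cv2.imread("pics/side0.png")[60:200,320:440];cv2.imwrite("pics/d0g.png",cv2.resize(a,None,fx=4,fy=4,interpolation=cv2.INTER_CUBIC))
i=c["img"][160:240,270:360];cv2.imwrite("pics/d5.png",cv2.resize(i,None,fx=7,fy=7,interpolation=cv2.INTER_CUBIC))
E
```

```text
(0, 0, 0) [376. 193.]
(0.0435, 0, 0) [391. 191.]
(-0.0435, 0, 0) [360. 196.]
(0, 0, 0.019) [376. 186.]
(0, 0, 0.07) [378. 166.]
(0, 0, 0) [247. 260.]
(0, 0.0175, 0) [228. 262.]
(0, -0.0175, 0) [266. 257.]
(0, 0, -0.07) [243. 186.]
```

View pics/d0g.png

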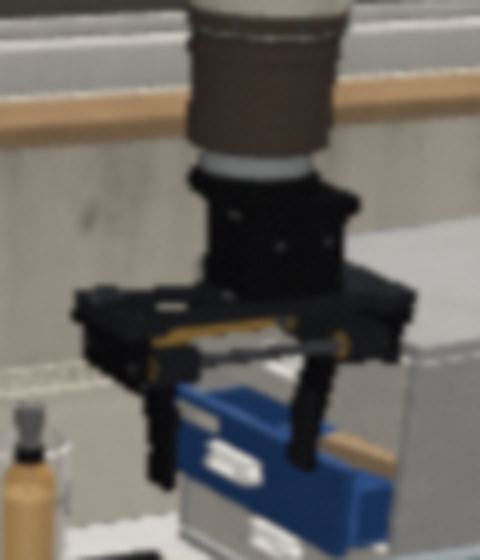

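View pics/d5.png

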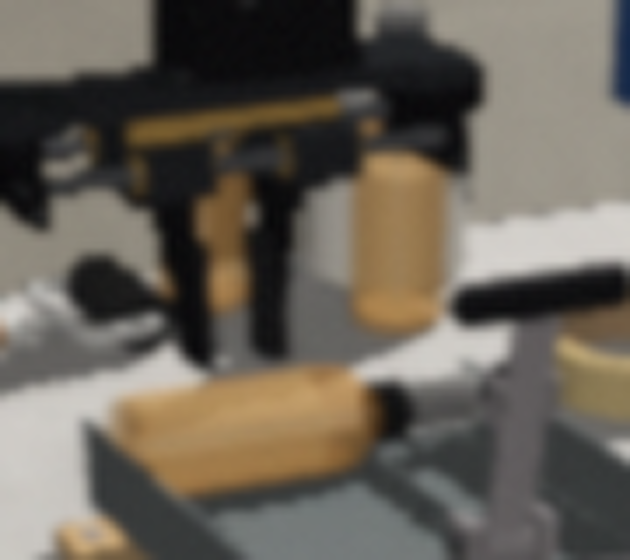

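```bash
python3 - <<'E'
import cv2
a=cv2.imread("pics/w2.png")[240:380,240:400];cv2.imwrite("pics/w2z.png",cv2.resize(a,None,fx=4,fy=4,interpolation=cv2.INTER_CUBIC))
a=cv2.imread("pics/w4.png")[220:370,220:420];cv2.imwrite("pics/w4z.png",cv2.resize(a,None,fx=4,fy=4,interpolation=cv2.INTER_CUBIC))
E
```

View pics/w4z.png

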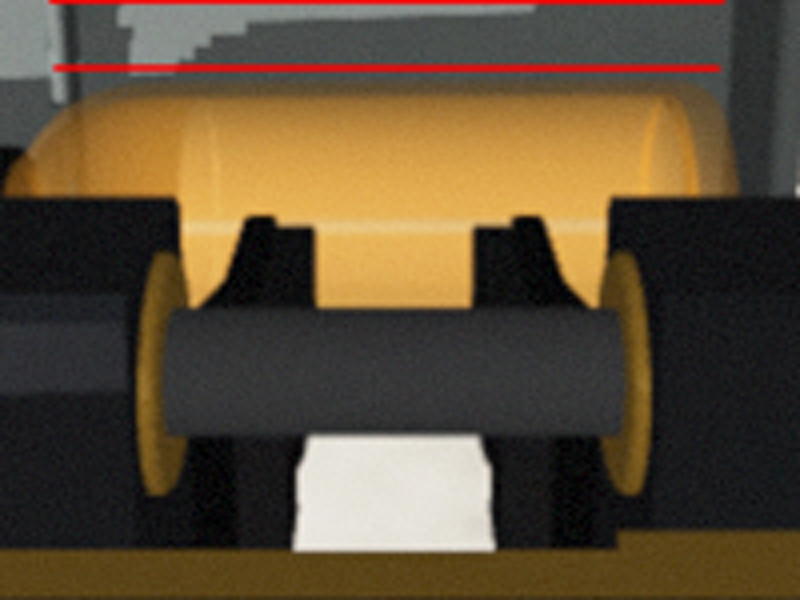

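```bash
python3 -m crank '[[0.54,[-0.2,0,0],[0,0,0]],[0.54,[-0.24,0,0],[0,0,0]],[0.54,[0,0,0.1],[0,0,0]],[0.54,[0,0,0.1],[0,0,0]],[0.54,[0,0,0],[0,0,0]]]' && python3 togo.py; python3 bx.py d6 side "(-132,)" "(260,160,360,240)" 7
python3 bx.py w6 wrist "(-132,)"
```

```text
time_s: 4.8
tcp_pos: [0.4975, 0.1986, 0.0224]
ee_rot: [[-0.036, -0.999, -0.007], [-0.987, 0.037, -0.159], [0.159, 0.001, -0.987]]
wrist_force: [0.6, 0.7, -0.2]
gripper_width: 0.228
t 4.8 gutter tcp [-173.9  -28.4   -5.8] F gutter [-0.8  0.6 -0.1] w 19.9
rot to go (frac) [ 0.001 -0.004  0.001]
```

View pics/d6.png

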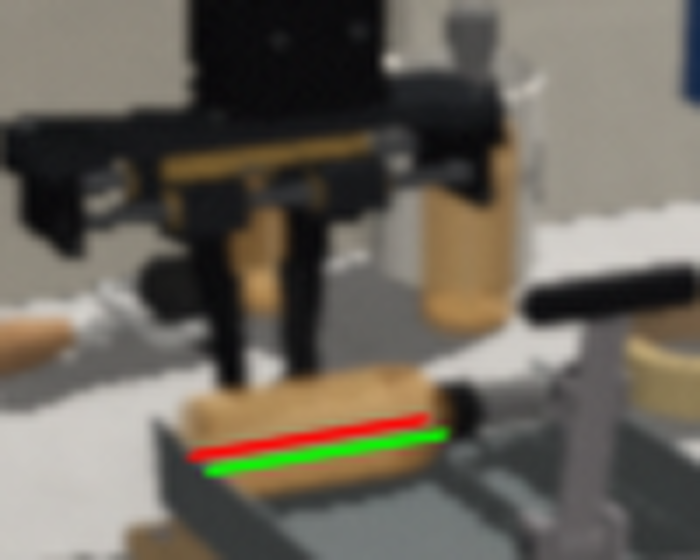

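View pics/w6.png

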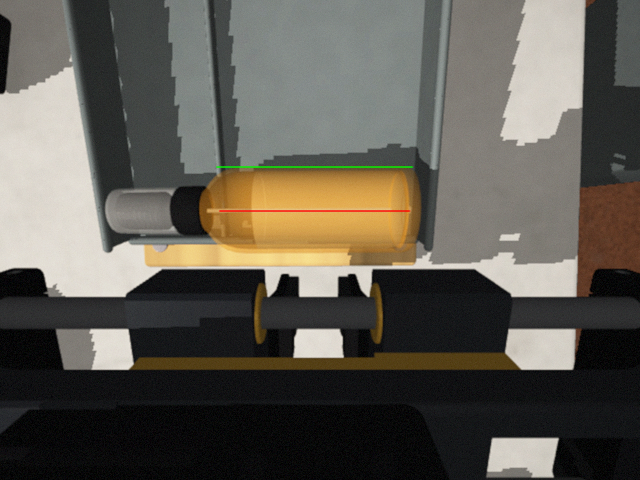

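```bash
python3 -m crank '[[0.54,[0,-0.01,0.06],[0,0,0]],[0.54,[0,0,0.06],[0,0,0]],[0.54,[0.02,0,0],[0,0,0]],[0.54,[0.02,0,0],[0,0,0]],[0.54,[0.02,0,0],[0,0,0]],[0.54,[0.02,0,0],[0,0,0]],[0.54,[0.02,0,0],[0,0,0]],[0.54,[0.02,0,0],[0,0,0]]]' && python3 togo.py; python3 -m crank '[[0.54,[0.02,0,0],[0,0,0]],[0.54,[0.02,0,0],[0,0,0]],[0.54,[0.02,0,0],[0,0,0]],[0.54,[0.02,0,0],[0,0,0]],[0.54,[0.02,0,0],[0,0,0]],[0.54,[0.02,0,0],[0,0,0]]]' && python3 togo.py
python3 bx.py w7 wrist "(-132,-117)"; python3 bx.py d7 side "(-132,)" "(260,160,360,240)" 7
```

```text
time_s: 5.7
tcp_pos: [0.5, 0.1864, 0.0147]
ee_rot: [[-0.036, -0.999, -0.002], [-0.987, 0.036, -0.156], [0.155, -0.004, -0.988]]
wrist_force: [-0.1, 0.5, 1.2]
gripper_width: 0.23
t 5.7 gutter tcp [-163.2  -25.5  -15.4] F gutter [-0.3 -0.1  1.2] w 20.0
rot to go (frac) [-0.005  0.001  0.001]
time_s: 6.3
tcp_pos: [0.4992, 0.1741, 0.0163]
ee_rot: [[-0.036, -0.999, -0.003], [-0.987, 0.036, -0.156], [0.156, -0.003, -0.988]]
wrist_force: [0.3, 1.0, 0.8]
gripper_width: 0.229
t 6.3 gutter tcp [-150.8  -25.8  -15.7] F gutter [-0.8  0.2  0.9] w 20.0
rot to go (frac) [-0.004  0.     0.001]
```

View pics/w7.png

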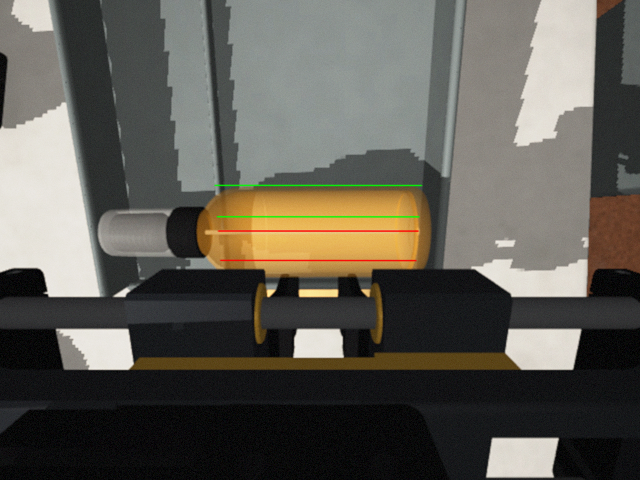

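View pics/d7.png

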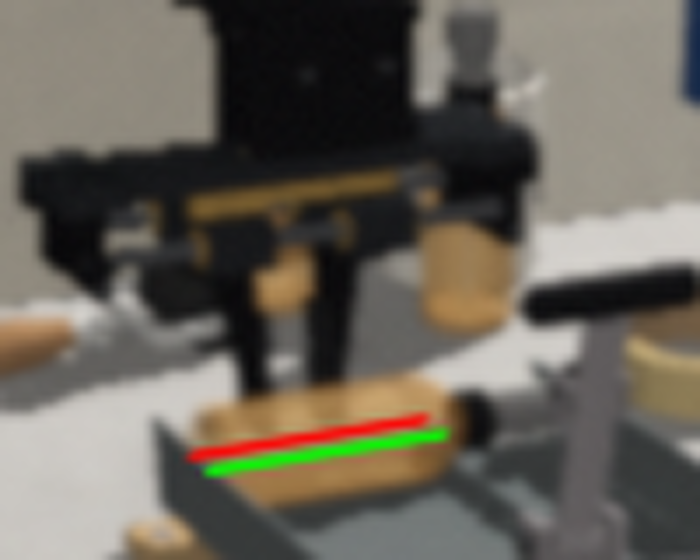

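```bash
python3 -m crank '[[0.54,[0.03,0,0.03],[0,0,0]],[0.54,[0.03,0,0.02],[0,0,0]],[0.54,[0.04,0,0],[0,0,0]],[0.54,[0.04,0,0],[0,0,0]],[0.54,[0.04,0,0],[0,0,0]],[0.54,[0.04,0,0],[0,0,0]],[0.54,[0.04,0,0],[0,0,0]],[0.54,[0.04,0,0],[0,0,0]]]' && python3 togo.py; python3 -m crank '[[0.54,[0.04,0,0],[0,0,0]],[0.54,[0.04,0,0],[0,0,0]],[0.54,[0.04,0,0],[0,0,0]],[0.54,[0.04,0,0],[0,0,0]],[0.54,[0.04,0,0],[0,0,0]],[0.54,[0.04,0,0],[0,0,0]],[0.54,[0.04,0,0],[0,0,0]],[0.54,[0.04,0,0],[0,0,0]]]' && python3 togo.py; python3 bx.py w8 wrist "(-50,)"; python3 bx.py d8 side "(-50,)" "(260,160,400,280)" 5
```

```text
time_s: 7.2
tcp_pos: [0.4981, 0.1435, 0.0161]
ee_rot: [[-0.036, -0.999, -0.003], [-0.987, 0.036, -0.156], [0.156, -0.003, -0.988]]
wrist_force: [-0.6, 0.8, 0.5]
gripper_width: 0.235
t 7.2 gutter tcp [-120.6  -25.8  -20.6] F gutter [-0.6 -0.7  0.6] w 20.4
rot to go (frac) [-0.004  0.     0.001]
time_s: 8.0
tcp_pos: [0.4969, 0.112, 0.0211]
ee_rot: [[-0.036, -0.999, -0.003], [-0.987, 0.036, -0.156], [0.156, -0.003, -0.988]]
wrist_force: [0.2, 1.9, 0.7]
gripper_width: 0.234
t 8.0 gutter tcp [-88.6 -25.8 -20.7] F gutter [-1.8  0.1  1. ] w 20.3
rot to go (frac) [-0.004  0.     0.001]
```

View pics/w8.png

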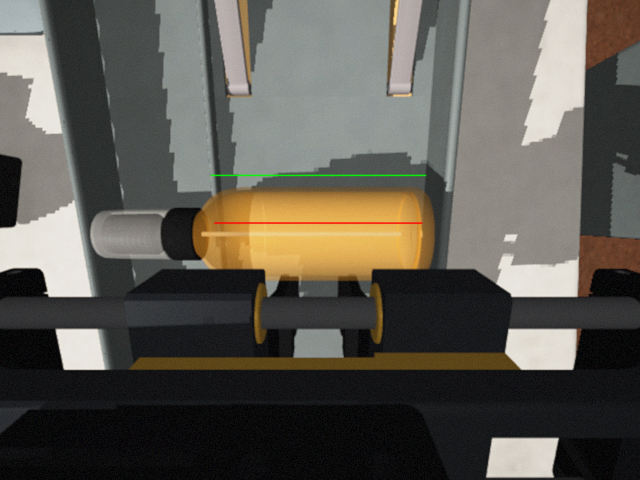

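View pics/d8.png

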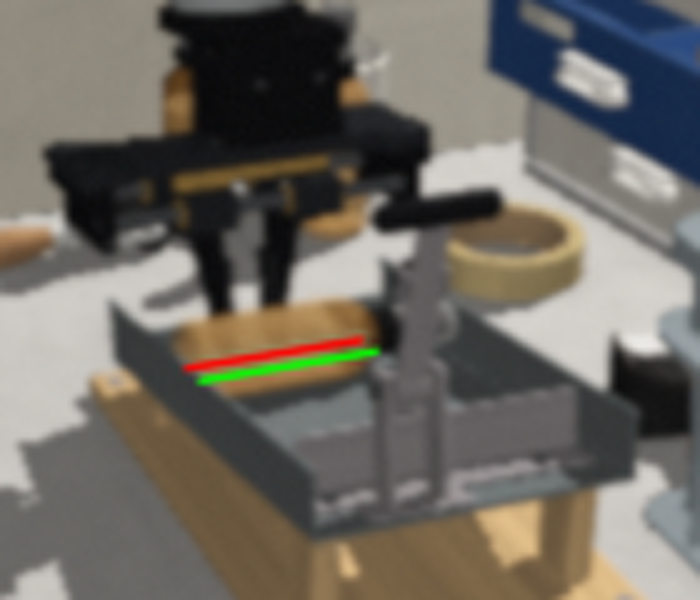

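```bash
python3 -m crank '[[0.54,[0.04,0,0],[0,0,0]],[0.54,[0.04,0,0],[0,0,0]],[0.54,[0.04,0,0],[0,0,0]],[0.54,[0.04,0,0],[0,0,0]],[0.54,[0.04,0,0],[0,0,0]],[0.54,[0.04,0,0],[0,0,0]],[0.54,[0.04,0,0],[0,0,0]],[0.54,[0.04,0,0],[0,0,0]]]' && python3 togo.py; python3 -m crank '[[0.54,[0.04,0,0],[0,0,0]],[0.54,[0.04,0,0],[0,0,0]],[0.54,[0.04,0,0],[0,0,0]],[0.54,[0.04,0,0],[0,0,0]],[0.54,[0.04,0,0],[0,0,0]],[0.54,[0.04,0,0],[0,0,0]],[0.54,[0.03,0,0],[0,0,0]],[0.54,[0.02,0,0],[0,0,0]]]' && python3 togo.py;  python3 bx.py w9 wrist "(5,)"
```

```text
time_s: 8.9
tcp_pos: [0.4958, 0.0803, 0.0261]
ee_rot: [[-0.036, -0.999, -0.003], [-0.987, 0.036, -0.156], [0.156, -0.003, -0.988]]
wrist_force: [-1.0, 1.0, 0.4]
gripper_width: 0.23
t 8.9 gutter tcp [-56.6 -25.7 -20.7] F gutter [-0.9 -1.   0.6] w 20.0
rot to go (frac) [-0.004  0.     0.001]
time_s: 9.7
tcp_pos: [0.4947, 0.0518, 0.0306]
ee_rot: [[-0.036, -0.999, -0.003], [-0.987, 0.036, -0.156], [0.156, -0.003, -0.988]]
wrist_force: [0.1, 1.1, 0.4]
gripper_width: 0.231
t 9.7 gutter tcp [-27.7 -25.8 -20.7] F gutter [-1.   0.   0.6] w 20.1
rot to go (frac) [-0.004  0.     0.001]
```

View pics/w9.png

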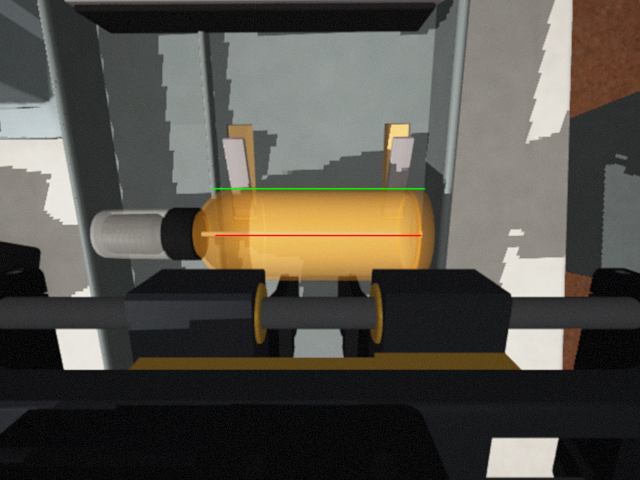

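```bash
python3 -m crank '[[0.54,[0.03,0,0],[0,0,0]],[0.54,[0.03,0,0],[0,0,0]],[0.54,[0.03,0,0],[0,0,0]],[0.54,[0.03,0,0],[0,0,0]],[0.54,[0.03,0,0],[0,0,0]],[0.54,[0.03,0,0],[0,0,0]],[0.54,[0.03,0,0],[0,0,0]],[0.54,[0.03,0,0],[0,0,0]]]' && python3 togo.py; python3 -m crank '[[0.54,[0.03,0,0],[0,0,0]],[0.54,[0.03,0,0],[0,0,0]],[0.54,[0.03,0,0],[0,0,0]],[0.54,[0.03,0,0],[0,0,0]],[0.54,[0.03,0,0],[0,0,0]],[0.54,[0.03,0,0],[0,0,0]],[0.54,[0.03,0,0],[0,0,0]],[0.54,[0.03,0,0],[0,0,0]]]' && python3 togo.py;  python3 bx.py w10 wrist "(50,)"; python3 bx.py d10 side "(50,)" "(260,160,400,280)" 5
```

```text
time_s: 10.55
tcp_pos: [0.4934, 0.0277, 0.0342]
ee_rot: [[-0.036, -0.999, -0.004], [-0.987, 0.036, -0.157], [0.157, -0.002, -0.988]]
wrist_force: [-0.2, 2.5, -0.1]
gripper_width: 0.232
t 10.55 gutter tcp [ -3.3 -26.2 -21. ] F gutter [-2.4 -0.3  0.3] w 20.2
rot to go (frac) [-0.002 -0.001  0.001]
time_s: 11.35
tcp_pos: [0.493, 0.0044, 0.0381]
ee_rot: [[-0.036, -0.999, -0.003], [-0.987, 0.036, -0.156], [0.156, -0.003, -0.988]]
wrist_force: [0.2, 1.1, -0.0]
gripper_width: 0.232
t 11.35 gutter tcp [ 20.3 -25.7 -20.7] F gutter [-1.1  0.1  0.1] w 20.1
rot to go (frac) [-0.004  0.     0.001]
```

View pics/w10.png

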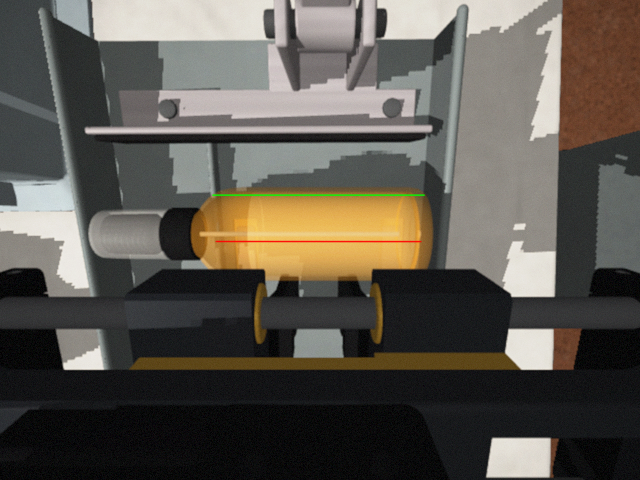

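View pics/d10.png

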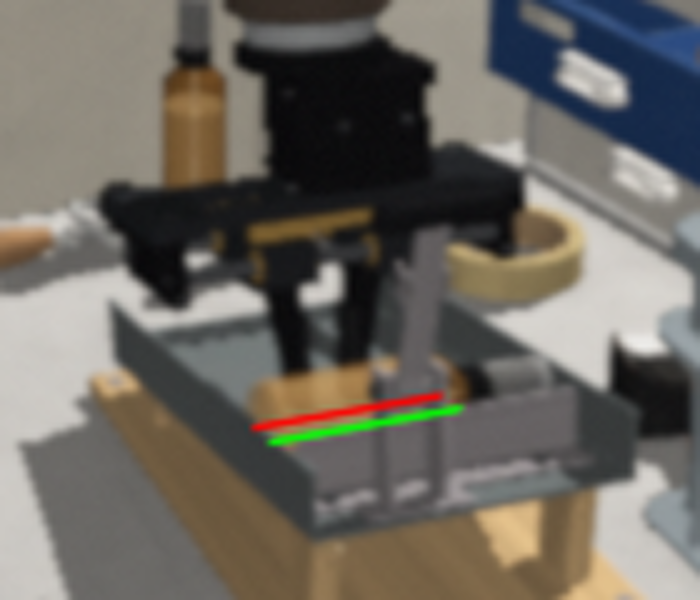

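```bash
python3 -m crank '[[0.54,[0.02,0,0],[0,0,0]],[0.54,[0.02,0,0],[0,0,0]],[0.54,[0.02,0,0],[0,0,0]],[0.54,[0.02,0,0],[0,0,0]],[0.54,[0.02,0,0],[0,0,0]],[0.54,[0.02,0,0],[0,0,0]],[0.54,[0.02,0,0],[0,0,0]],[0.54,[0.02,0,0],[0,0,0]]]' && python3 togo.py; python3 -m crank '[[0.54,[0.01,0,0],[0,0,0]],[0.54,[0.01,0,0],[0,0,0]],[0.54,[0.01,0,0],[0,0,0]],[0.54,[0,0,0],[0,0,0]]]' && python3 togo.py;  python3 bx.py w11 wrist "(71,)"
```

```text
time_s: 12.25
tcp_pos: [0.4924, -0.0113, 0.0406]
ee_rot: [[-0.036, -0.999, -0.003], [-0.987, 0.036, -0.156], [0.156, -0.003, -0.988]]
wrist_force: [-0.1, -0.0, -0.5]
gripper_width: 0.23
t 12.25 gutter tcp [ 36.2 -25.7 -20.7] F gutter [-0.1 -0.1 -0.5] w 20.0
rot to go (frac) [-0.004  0.     0.001]
time_s: 12.65
tcp_pos: [0.4924, -0.0141, 0.0411]
ee_rot: [[-0.036, -0.999, -0.003], [-0.987, 0.036, -0.156], [0.156, -0.003, -0.988]]
wrist_force: [-0.2, -0.4, 0.0]
gripper_width: 0.23
t 12.65 gutter tcp [ 39.  -25.6 -20.7] F gutter [ 0.4 -0.2 -0. ] w 20.0
rot to go (frac) [-0.004  0.     0.001]
```

View pics/w11.png

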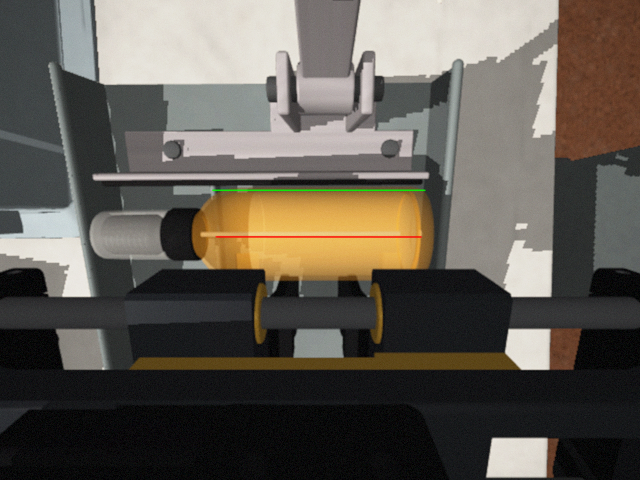

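```bash
for i in 1; do python3 -m crank '[[0.54,[0.01,0,0],[0,0,0]],[0.54,[0,0,0],[0,0,0]]]' >/dev/null; python3 togo.py|head -1; done; python3 -m crank '[[0.54,[0.01,0,0],[0,0,0]],[0.54,[0,0,0],[0,0,0]]]' >/dev/null; python3 togo.py|head -1; python3 -m crank '[[0.54,[0.005,0,0],[0,0,0]],[0.54,[0,0,0],[0,0,0]]]' >/dev/null; python3 togo.py|head -1; python3 bx.py w12 wrist "(73,)" "(60,30,460,330)" 2
```

```text
t 12.9 gutter tcp [ 40.1 -25.6 -20.7] F gutter [-1.3 -0.1  0.3] w 20.1
t 13.1 gutter tcp [ 40.5 -25.5 -20.7] F gutter [-4.2 -1.1  1.4] w 19.9
t 13.3 gutter tcp [ 40.5 -25.5 -20.7] F gutter [-6.5 -2.2  0.6] w 20.2
```

View pics/w12.png

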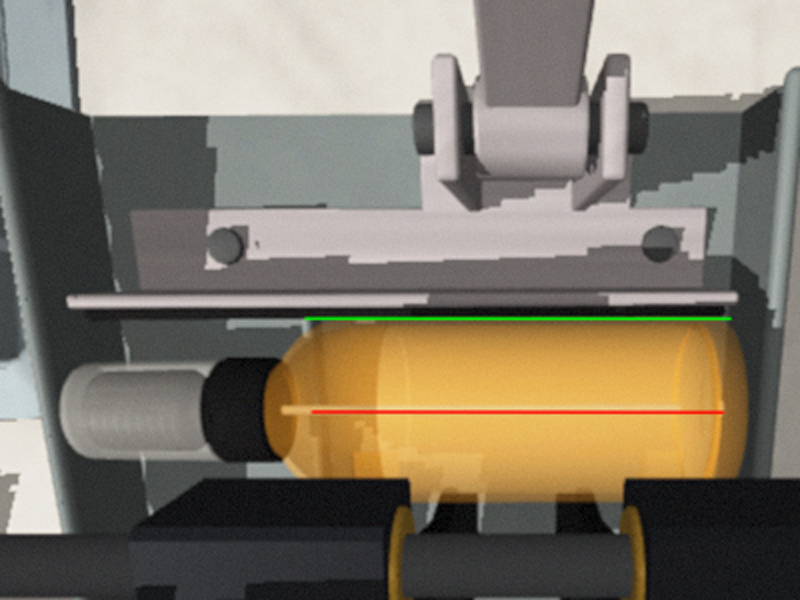

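```bash
python3 -m crank '[[0.54,[-0.02,0,0],[0,0,0]],[0.54,[-0.02,0,0],[0,0,0]],[0.54,[-0.03,0,0],[0,0,0]],[0.54,[-0.05,0,0],[0,0,0]],[0.54,[-0.1,0,0],[0,0,0]],[0.54,[-0.1,0,0],[0,0,0]],[0.54,[0,0,0],[0,0,0]]]' ; python3 togo.py; python3 bx.py w13 wrist "(70,)" "(60,30,460,330)" 2
```

```text
time_s: 14.05
tcp_pos: [0.4937, 0.0164, 0.0363]
ee_rot: [[-0.034, -0.999, -0.002], [-0.987, 0.034, -0.156], [0.156, -0.003, -0.988]]
wrist_force: [0.1, -1.0, 0.5]
gripper_width: 0.233
t 14.05 gutter tcp [  8.2 -25.4 -20.7] F gutter [1.1 0.1 0.3] w 20.3
rot to go (frac) [-0.004  0.     0.003]
```

View pics/w13.png

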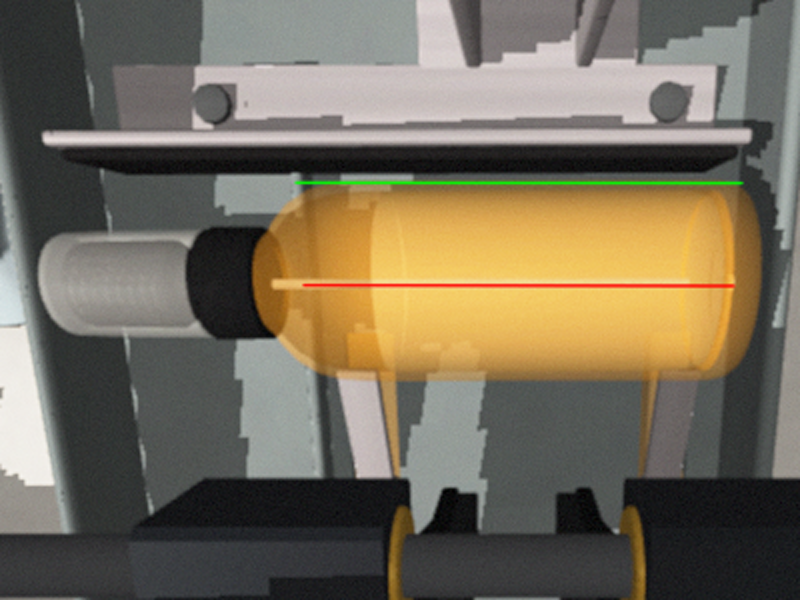

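```bash
python3 -m crank '[[0.54,[0,0,-0.2],[0,0,0]],[0.54,[0,0,-0.3],[0,0,0]],[0.54,[0,0,-0.3],[0,0,0]],[-1,[0,0,-0.3],[0,0,0]],[-1,[0,0,-0.3],[0,0,0]],[-1,[0,0,-0.25],[0,0,0]],[-1,[0.2,0,0],[0,0,0]],[-1,[0,0,0],[0,0,0]]]' ; python3 togo.py; python3 bx.py w14 wrist "(70,)";python3 bx.py d14 side "(70,)" "(260,160,400,280)" 5
```

```text
time_s: 14.9
tcp_pos: [0.493, 0.0204, 0.2036]
ee_rot: [[-0.038, -0.999, -0.001], [-0.987, 0.037, -0.155], [0.155, -0.004, -0.988]]
wrist_force: [-0.1, -0.0, -0.1]
gripper_width: 0.599
t 14.9 gutter tcp [ 30.4 -26.3 145.2] F gutter [ 0.  -0.1 -0.1] w 52.1
rot to go (frac) [-0.005  0.001 -0.001]
```

View pics/w14.png

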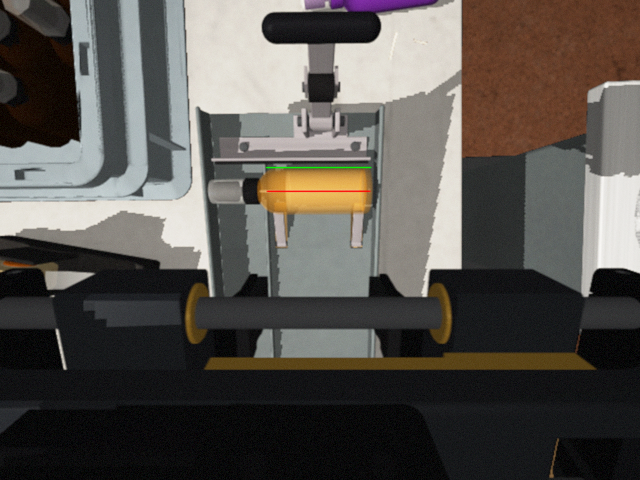

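View pics/d14.png

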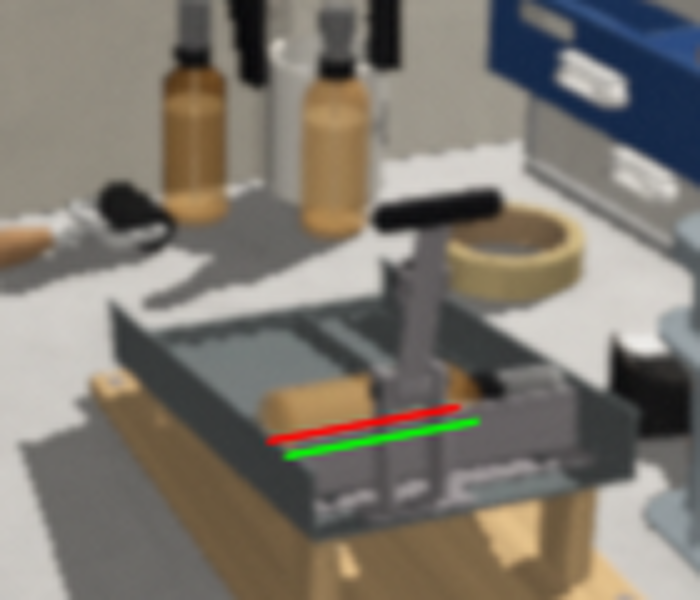

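```bash
python3 - <<'E'
from h import *
p=np.load("pose.npy");R=Rg(p[3]);t=p[:3]
w=r.capture("wrist");s=r.capture("side");sc=r.capture("scene")
def f(g): 
    X=t+R@(g/1000);return np.r_[proj(w,X)-(321.5,28),proj(s,X)-(260+438/5,160+209/5)]
a=least_squares(f,[164,-27,147]);print(a.x,f(a.x).round(1))
g=a.x;print("q",np.arctan2(g[2]-58,128-g[0]),np.hypot(g[2]-58,128-g[0]))
for y in(-31,31):print(proj(w,t+R@((g+[0,y,0])/1000)))
print("hinge",proj(w,t+R@(np.array([128,-27,58])/1000)))
# tip check
S=r.sense();P=np.array(S["tcp_pos"]);E=np.array(S["ee_rot"]);W=S["gripper_width"]*.087
for d in(.03,.037,.045):
  for y in(W/2+.0075,-W/2-.0075): print(d,((proj(s,P+E@np.array([0,y,-d]))-[260,160])*5).round(), proj(w,P+E@np.array([.0,y*W/(W+.015),-d])).round())
E
```

```text
[163.03279019 -27.60706554 147.86884272] [-0.3 -0.1 -1.2  0.2]
q 1.9424972936999612 96.45571667939808
[381.49896773  27.78709846]
[261.03430176  28.02183951]
hinge [319.65778556 120.79863226]
0.03 [227. 103.] [386. 290.]
0.03 [399.  81.] [252. 290.]
0.037 [226.  88.] [389. 295.]
0.037 [399.  66.] [250. 295.]
0.045 [225.  71.] [392. 301.]
0.045 [398.  49.] [246. 301.]
```

```bash
python3 -m crank '[[-1,[0.3,0,0],[0,0,0]],[-1,[0.3,0,0],[0,0,0]],[-1,[0.3,0,0],[0,0,0]],[-1,[0.3,0,0],[0,0,0]],[-1,[0.12,0.013,0],[0,0,0]],[-1,[0,0,0],[0,0,0]],[-1,[0,0,0],[0,0,0]]]' ; python3 togo.py "(163,-27.6,92)"; python3 bx.py w15 wrist "(70,)"
```

```text
time_s: 15.85
tcp_pos: [0.487, -0.1087, 0.2228]
ee_rot: [[-0.036, -0.999, -0.003], [-0.987, 0.036, -0.156], [0.156, -0.002, -0.988]]
wrist_force: [-0.1, 0.1, 0.1]
gripper_width: 1.001
t 15.85 gutter tcp [161.1 -27.4 143.9] F gutter [-0.1 -0.1  0.1] w 87.1
rot to go (frac) [-0.003  0.     0.001]
shift tool (mm) [ 2.   0.3 51.9] target world [ 0.487 -0.119  0.172]
```

View pics/w15.png

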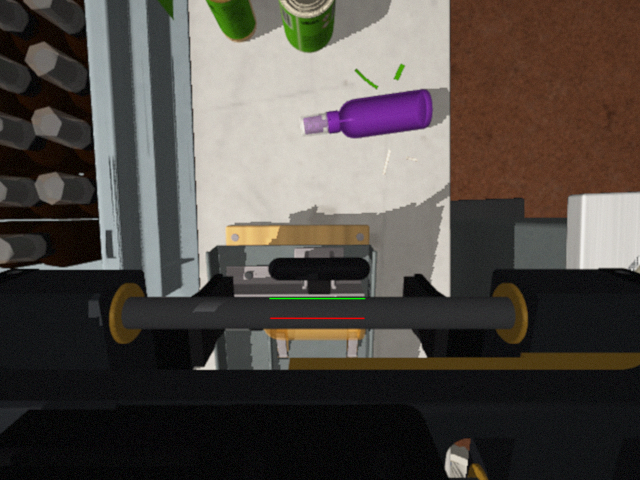

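```bash
python3 -m crank '[[-1,[0.02,0,0.15],[0,0,0]],[-1,[0,0,0.15],[0,0,0]],[-1,[0,0,0.12],[0,0,0]],[-1,[0,0,0.1],[0,0,0]],[-1,[0,0,0],[0,0,0]]]' ; python3 togo.py "(163,-27.6,92)"; python3 bx.py w16 wrist "(70,)"; python3 bx.py d16 side "(70,)" "(300,120,420,220)" 6
```

```text
time_s: 16.4
tcp_pos: [0.486, -0.1187, 0.1706]
ee_rot: [[-0.035, -0.999, -0.006], [-0.987, 0.035, -0.157], [0.157, 0.001, -0.988]]
wrist_force: [-0.3, 0.1, -0.0]
gripper_width: 1.002
t 16.4 gutter tcp [162.8 -28.1  90.9] F gutter [-0.1 -0.3  0. ] w 87.2
rot to go (frac) [ 0.    -0.     0.003]
shift tool (mm) [ 0.2 -0.5 -1.1] target world [ 0.487 -0.119  0.172]
```

View pics/w16.png

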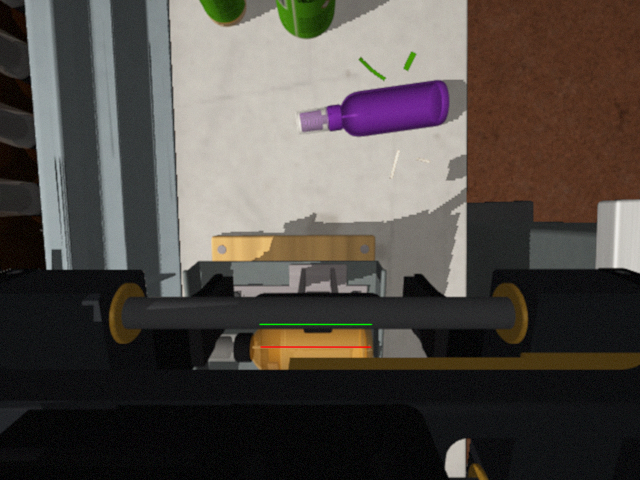

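View pics/d16.png

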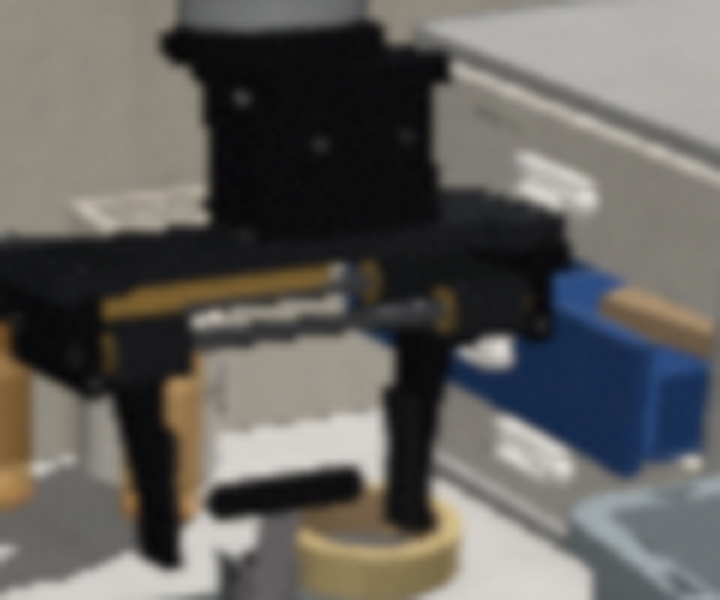

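```bash
python3 -m crank '[[-0.3,[0,0,-0.04],[0,0,0]],[-0.3,[0,0,0],[0,0,0]],[-0.3,[0,0,0],[0,0,0]],[-0.3,[0,0,0],[0,0,0]]]' ; python3 togo.py "(163,-27.6,96)"; python3 bx.py d17 side "(70,)" "(300,120,420,220)" 6
```

```text
time_s: 16.9
tcp_pos: [0.487, -0.1186, 0.1764]
ee_rot: [[-0.036, -0.999, -0.002], [-0.987, 0.036, -0.156], [0.156, -0.003, -0.988]]
wrist_force: [0.2, 0.7, 0.5]
gripper_width: 0.721
t 16.9 gutter tcp [163.6 -27.2  96.6] F gutter [-0.6  0.1  0.6] w 62.7
rot to go (frac) [-0.005  0.     0.001]
shift tool (mm) [-0.6  0.5  0.6] target world [ 0.487 -0.118  0.176]
```

View pics/d17.png

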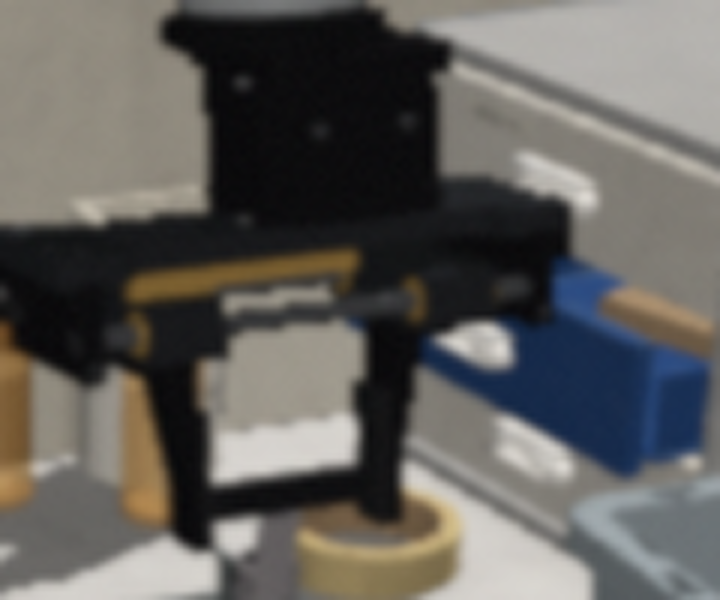

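```bash
cat > arc.py <<'E'
import sys;from h import *
# handle = reported tcp + (0,0,off) gutter mm ; rows for next 8 steps
q0,dq,n=map(float,sys.argv[1:4]);q=q0+dq*np.arange(int(n)+1);H=np.c_[128-96*np.cos(q),58+96*np.sin(q)]
c=np.round(H-H[0],0)
for k,d in enumerate(np.diff(c,axis=0)): print(round(q[k+1],2),"dx",d[0]/100,"dz(tool)",-d[1]/100)
E
python3 arc.py 1.95 -0.07 27
```

```text
1.88 dx -0.06 dz(tool) -0.02
1.81 dx -0.07 dz(tool) -0.02
1.74 dx -0.06 dz(tool) -0.01
1.67 dx -0.07 dz(tool) -0.01
1.6 dx -0.07 dz(tool) -0.01
1.53 dx -0.06 dz(tool) -0.0
1.46 dx -0.07 dz(tool) 0.01
1.39 dx -0.07 dz(tool) 0.01
1.32 dx -0.06 dz(tool) 0.01
1.25 dx -0.07 dz(tool) 0.02
1.18 dx -0.06 dz(tool) 0.02
1.11 dx -0.06 dz(tool) 0.03
1.04 dx -0.06 dz(tool) 0.03
0.97 dx -0.06 dz(tool) 0.04
0.9 dx -0.05 dz(tool) 0.04
0.83 dx -0.05 dz(tool) 0.04
0.76 dx -0.05 dz(tool) 0.05
0.69 dx -0.05 dz(tool) 0.05
0.62 dx -0.04 dz(tool) 0.05
0.55 dx -0.03 dz(tool) 0.06
0.48 dx -0.04 dz(tool) 0.06
0.41 dx -0.03 dz(tool) 0.06
0.34 dx -0.02 dz(tool) 0.06
0.27 dx -0.02 dz(tool) 0.07
0.2 dx -0.02 dz(tool) 0.06
0.13 dx -0.01 dz(tool) 0.07
0.06 dx 0.0 dz(tool) 0.06
```

```bash
python3 -m crank '[[-0.3,[-0.06,0,-0.02],[0,0,0]],[-0.3,[-0.07,0,-0.02],[0,0,0]],[-0.3,[-0.06,0,-0.01],[0,0,0]],[-0.3,[-0.07,0,-0.01],[0,0,0]]]'|tail -2; python3 togo.py|head -1; python3 -m crank '[[-0.3,[-0.07,0,-0.01],[0,0,0]],[-0.3,[-0.06,0,0],[0,0,0]],[-0.3,[-0.07,0,0.01],[0,0,0]],[-0.3,[-0.07,0,0.01],[0,0,0]],[-0.3,[0,0,0],[0,0,0]]]'|tail -2; python3 togo.py|head -1;python3 bx.py d18 side "(70,)" "(270,120,410,240)" 5
```

```text
wrist_force: [-3.2, -1.4, 3.5]
gripper_width: 0.685
t 17.35 gutter tcp [137.2 -27.7 102.7] F gutter [ 2.1 -3.2  3.2] w 59.6
wrist_force: [-4.8, 1.2, 3.8]
gripper_width: 0.687
t 17.85 gutter tcp [109.4 -27.9 101.1] F gutter [-0.4 -4.8  3.9] w 59.7
```

View pics/d18.png

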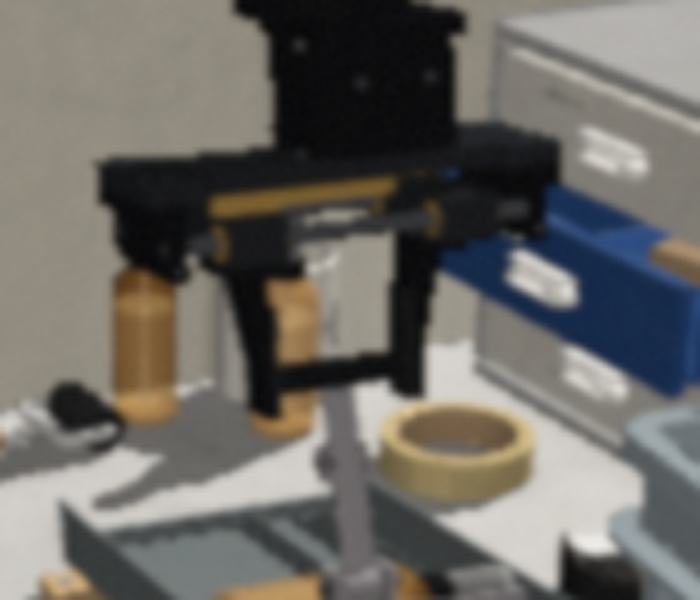

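```bash
python3 -m crank '[[-0.3,[-0.06,0,0.01],[0,0,0]],[-0.3,[-0.07,0,0.02],[0,0,0]],[-0.3,[-0.06,0,0.02],[0,0,0]],[-0.3,[-0.06,0,0.03],[0,0,0]]]'|tail -2; python3 togo.py|head -1; python3 -m crank '[[-0.3,[-0.06,0,0.03],[0,0,0]],[-0.3,[-0.06,0,0.04],[0,0,0]],[-0.3,[-0.05,0,0.04],[0,0,0]],[-0.3,[-0.05,0,0.04],[0,0,0]],[-0.3,[0,0,0],[0,0,0]]]'|tail -2; python3 togo.py|head -1;python3 bx.py d19 side "(70,)" "(270,150,410,270)" 5
```

```text
wrist_force: [-4.8, 2.4, 3.8]
gripper_width: 0.685
t 18.3 gutter tcp [ 84.7 -28.   92.7] F gutter [-1.6 -4.9  4.1] w 59.6
wrist_force: [-5.7, 2.1, 1.8]
gripper_width: 0.684
t 18.8 gutter tcp [ 62.1 -28.1  77.1] F gutter [-1.5 -5.8  2.1] w 59.5
```

View pics/d19.png

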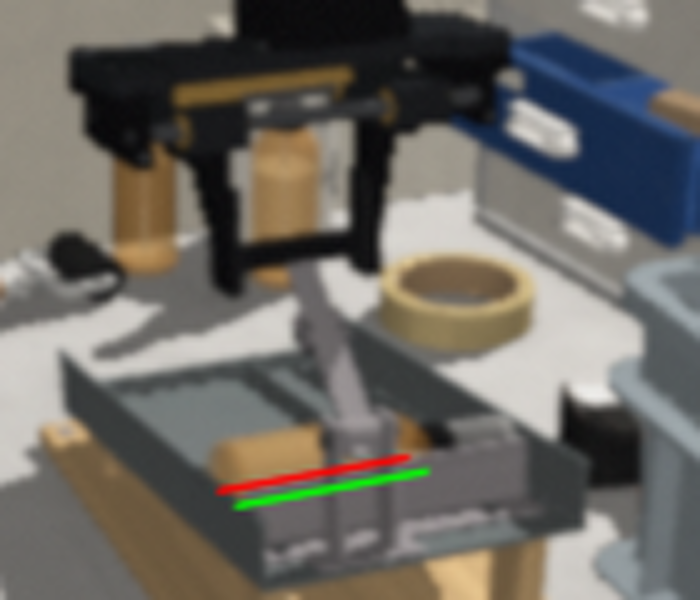

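```bash
python3 -m crank '[[-0.3,[-0.05,0,0.05],[0,0,0]],[-0.3,[-0.05,0,0.05],[0,0,0]],[-0.3,[-0.04,0,0.05],[0,0,0]],[-0.3,[-0.03,0,0.06],[0,0,0]]]'|tail -2; python3 togo.py|head -1; python3 -m crank '[[-0.3,[-0.04,0,0.06],[0,0,0]],[-0.3,[-0.03,0,0.06],[0,0,0]],[-0.3,[-0.02,0,0.06],[0,0,0]],[-0.3,[-0.02,0,0.06],[0,0,0]],[-0.3,[0,0,0],[0,0,0]]]'|tail -2; python3 togo.py|head -1;python3 bx.py d20 side "(70,)" "(270,150,410,270)" 5
```

```text
wrist_force: [-8.7, 5.6, 2.9]
gripper_width: 0.687
t 19.25 gutter tcp [ 45.3 -28.1  56.4] F gutter [-4.8 -8.9  3.7] w 59.7
wrist_force: [-5.8, 3.6, 1.1]
gripper_width: 0.684
t 19.75 gutter tcp [ 34.8 -28.3  31.7] F gutter [-3.2 -6.   1.6] w 59.5
```

View pics/d20.png

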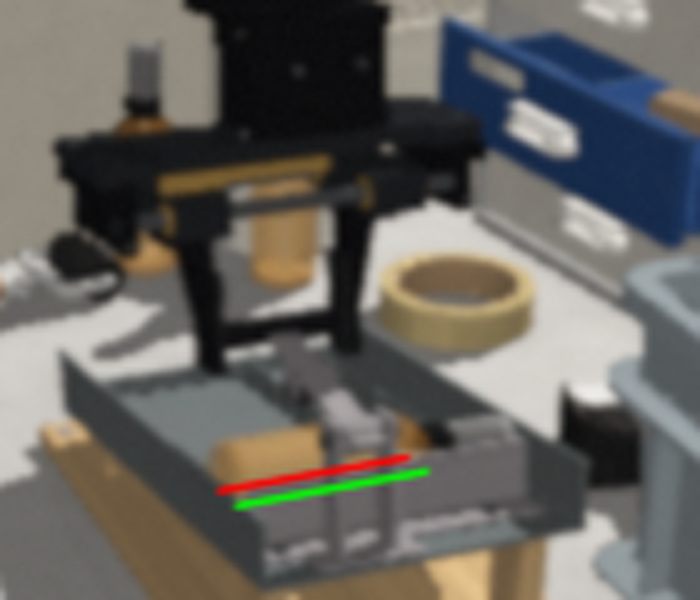

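```bash
python3 -m crank '[[-0.3,[-0.01,0,0.05],[0,0,0]],[-0.3,[-0.01,0,0.05],[0,0,0]],[-0.3,[0,0,0.04],[0,0,0]],[-0.3,[0,0,0],[0,0,0]]]'|tail -2; python3 togo.py|head -1; python3 -m crank '[[-0.3,[0,0,0.02],[0,0,0]],[-0.3,[0,0,0.02],[0,0,0]],[-0.3,[0,0,0],[0,0,0]]]'|tail -2; python3 togo.py|head -1;python3 bx.py d21 side "(70,)" "(270,150,410,270)" 5
```

```text
wrist_force: [-6.3, 5.7, 0.7]
gripper_width: 0.68
t 20.2 gutter tcp [ 32.4 -28.2  17.9] F gutter [-5.3 -6.5  1.5] w 59.2
wrist_force: [-6.8, 6.9, -0.7]
gripper_width: 0.682
t 20.5 gutter tcp [ 32.1 -28.1  14.1] F gutter [-6.7 -7.1  0.4] w 59.3
```

View pics/d21.png

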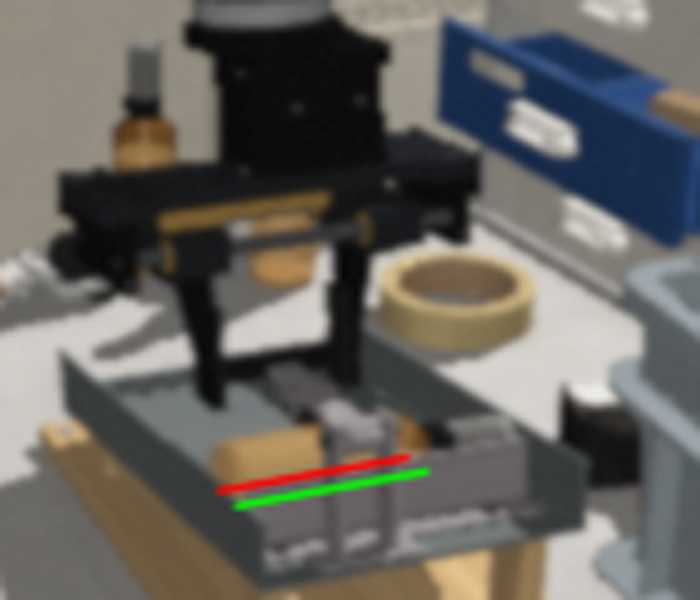

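```bash
python3 -m crank '[[-0.3,[-0.01,0,0.01],[0,0,0]],[-0.3,[0,0,0.01],[0,0,0]],[-0.3,[0,0,0],[0,0,0]]]'>/dev/null; python3 togo.py|head -1; python3 -m crank '[[-0.3,[0,0,0.02],[0,0,0]],[-0.3,[0,0,0],[0,0,0]]]'>/dev/null; python3 togo.py|head -1; python3 -m crank '[[-0.3,[0,0,0.02],[0,0,0]],[-0.3,[0,0,0],[0,0,0]]]'>/dev/null; python3 togo.py|head -1
```

```text
t 20.85 gutter tcp [ 31.9 -28.2  12.3] F gutter [-2.8 -5.6 -0.5] w 59.6
t 21.05 gutter tcp [ 31.8 -28.2  10.2] F gutter [-3.2 -5.5  0.3] w 59.8
t 21.25 gutter tcp [ 31.9 -28.2   8.4] F gutter [-3.7 -6.2  1.7] w 59.7
```

```bash
python3 -m crank '[[-0.3,[0,0,0.02],[0,0,0]],[-0.3,[0,0,0],[0,0,0]]]'>/dev/null; python3 togo.py|head -1; python3 -m crank '[[-0.3,[0,0,0.02],[0,0,0]],[-0.3,[0,0,0],[0,0,0]]]'>/dev/null; python3 togo.py|head -1;python3 bx.py d22 side "(70,)" "(290,190,400,270)" 6;python3 bx.py w22 wrist "(70,)"
```

```text
t 21.45 gutter tcp [ 31.9 -28.1   7.7] F gutter [ -4.2 -10.5  10.7] w 59.7
t 21.65 gutter tcp [ 32.1 -28.    6.4] F gutter [ -3.5 -11.8  15.5] w 59.8
```

View pics/d22.png

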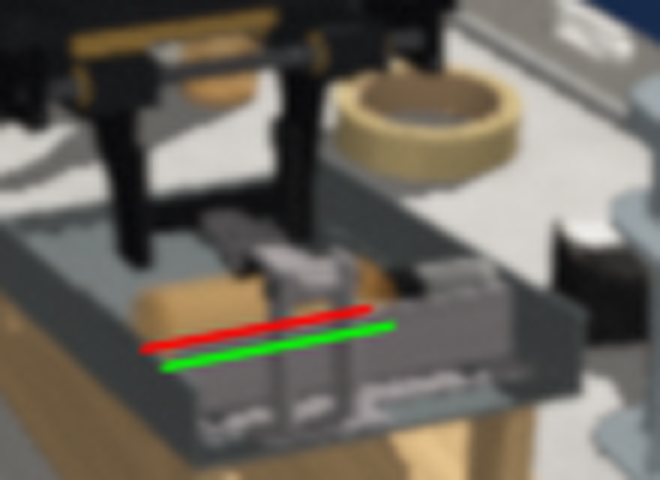

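View pics/w22.png

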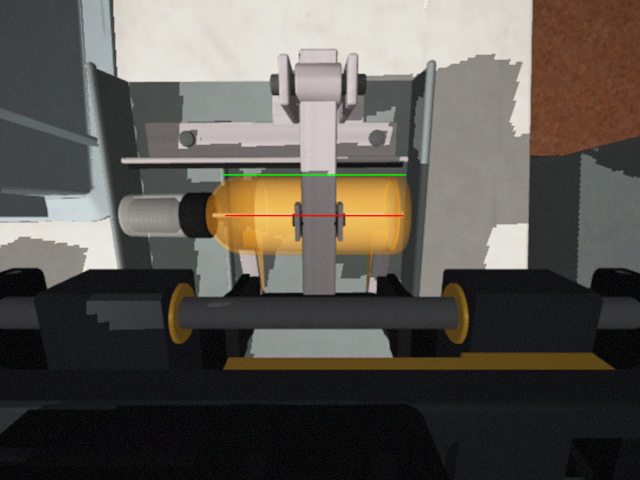

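```bash
python3 -m crank '[[-0.3,[0,0,-0.02],[0,0,0]],[-0.3,[0,0,-0.01],[0,0,0]],[-0.3,[0,0,0],[0,0,0]]]'>/dev/null; python3 togo.py|head -1; python3 -m crank '[[-0.7,[0,0,0],[0,0,0]],[-0.7,[0,0,0],[0,0,0]],[-0.7,[0,0,0],[0,0,0]]]'>/dev/null; python3 togo.py|head -1;python3 bx.py d23 side "(70,)" "(290,190,400,270)" 6;python3 bx.py w23 wrist "(70,)"
```

```text
t 22.05 gutter tcp [ 32.  -28.2   7.5] F gutter [-1.  -5.8  0. ] w 59.5
t 22.35 gutter tcp [ 31.7 -25.2   8.8] F gutter [-0.1  0.1  0.4] w 72.1
```

View pics/d23.png

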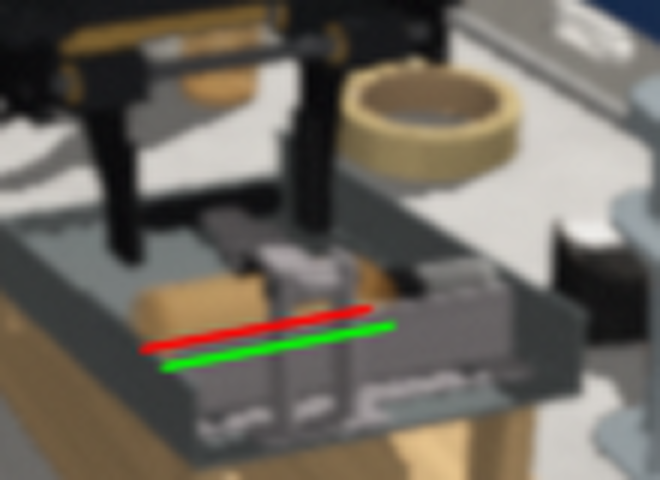

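View pics/w23.png

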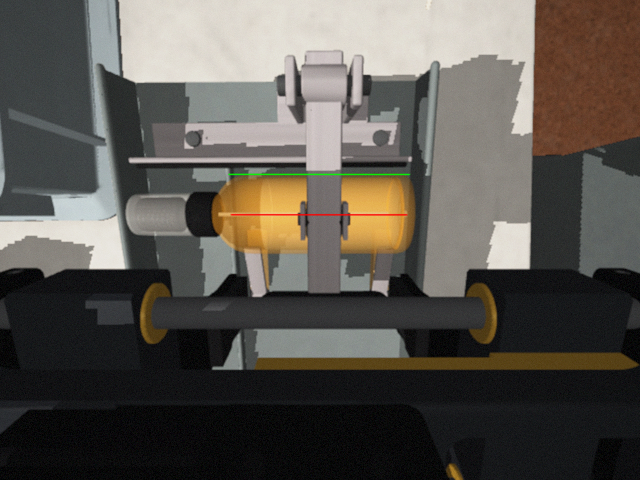

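```bash
python3 -m crank '[[-0.95,[0,0.02,0],[0,0,0]],[-0.95,[0,0,0],[0,0,0]],[-0.95,[0,0,-0.05],[0,0,0]],[-0.95,[0,0,-0.15],[0,0,0]],[-0.95,[0,0,-0.3],[0,0,0]],[-0.95,[0,0,-0.3],[0,0,0]],[-0.95,[0,0,-0.3],[0,0,0]],[-0.95,[-0.1,0,0],[0,0,0]]]'>/dev/null; python3 -m crank '[[-0.95,[-0.2,0,0],[0,0,0]],[-0.95,[0,0,0],[0,0,0]],[-0.95,[0,0,0],[0,0,0]]]'>/dev/null; python3 togo.py|head -1;python3 - <<'E'
from h import *
p=np.load("pose.npy");R=Rg(p[3]);t=p[:3]
c=r.capture("side");cv2.imwrite("pics/d24.png",cv2.resize(c["img"][170:300,270:400],None,fx=4.5,fy=4.5,interpolation=cv2.INTER_CUBIC))
c=r.capture("wrist");cv2.imwrite("pics/w24.png",cv2.resize(c["img"][30:290,150:450],None,fx=2.2,fy=2.2,interpolation=cv2.INTER_CUBIC))
T=lambda g:(2.2*(proj(c,t+R@(np.array(g,float)/1000))-(150,30))).round()
print("handle q0",T((32,-27,58)),"q.08",T((32.3,-27,65.7)),"axis70",T((70,-60,22)),"axis73",T((73,-60,22)),"tine tip up",T((49,15,16)),"flat",T((52,15,0)),"base",T((12,15,0)))
c=r.capture("scene");cv2.imwrite("pics/s24.png",c["img"])
E
```

```text
t 23.55 gutter tcp [  2.4 -29.8 117.9] F gutter [ 0.2 -1.   0.3] w 84.7
handle q0 [365. 399.] q.08 [364. 401.] axis70 [451. 288.] axis73 [451. 280.] tine tip up [261. 342.] flat [266. 332.] base [269. 425.]
```

View pics/d24.png

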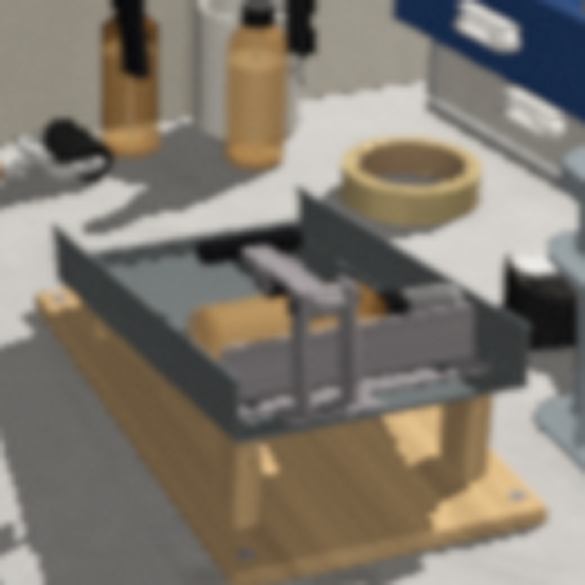

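View pics/w24.png

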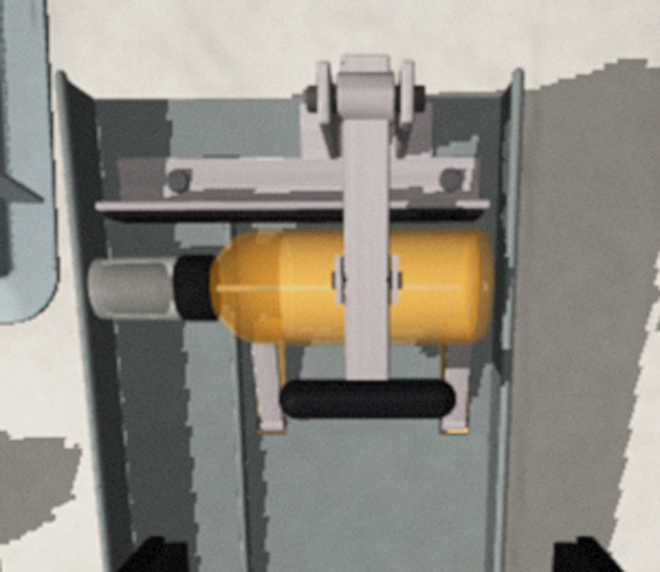

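View pics/s24.png

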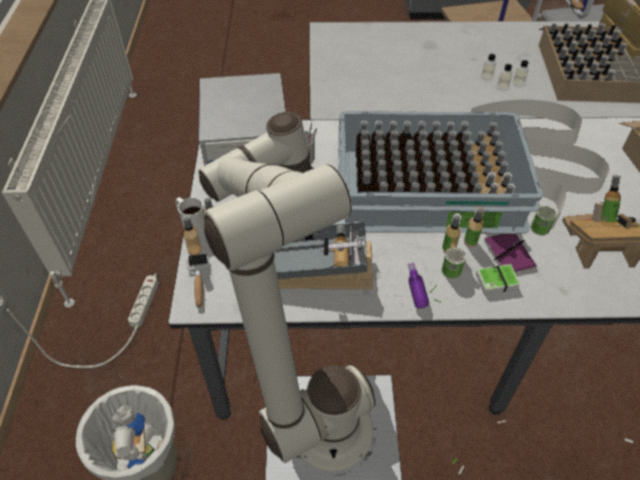

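```bash
python3 - <<'E'
from h import *
p=np.load("pose.npy");R=Rg(p[3]);t=p[:3]
c=r.capture("side")
i=c["img"];cv2.imwrite("pics/d25.png",cv2.resize(i[205:245,300:360],None,fx=10,fy=10,interpolation=cv2.INTER_CUBIC))
for q in(-.1,0,.1):
  for y in(-58,4): print(q,(10*(proj(c,t+R@(np.array([128-96*np.cos(q),y,58+96*np.sin(q)])/1000))-(300,205))).round())
E
```

```text
-0.1 [133. 265.]
-0.1 [370. 226.]
0 [131. 227.]
0 [368. 188.]
0.1 [129. 189.]
0.1 [368. 151.]
```

View pics/d25.png

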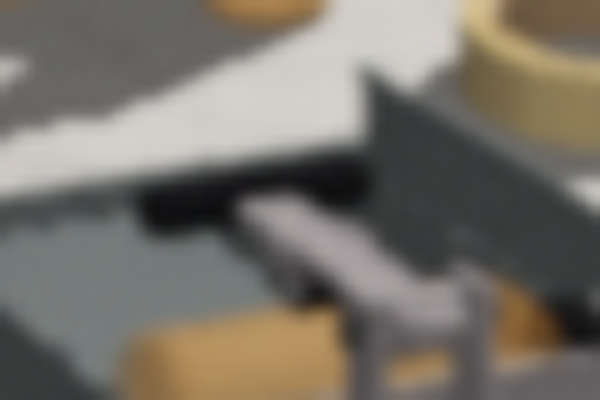

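```bash
python3 -c "
from station import r
print(r.finish_job())"
```

```text
the job is handed in; nothing more can be done
None
```

The bottle was nudged up the gutter over the pawl to the end stop, where it met the stop at about 6.5 N. I then gripped the hold-down arm by the ends of its handle and lowered it in a guided arc until its wheel bore on the bottle. The gripper was opened and raised clear, and the job was handed in at about 24 s of the 64 s.

**Last checks, all by camera:**
- **Bottle:** it lies square across the gutter with its axis at about x = 70 mm, resting back on the raised pawl tines. It did not roll back when the fingers withdrew.
- **Hold-down arm:** the wrist view puts it at about q = 0 and the side view at about 0.03 rad. I put the difference down to image fit; both are inside the 0.08 limit.
- **Robot and bystanders:** the robot was clear, with near-zero wrist force, and none of the bystanders looked moved in the scene picture. I did not measure them.

**What disagreed or went less well:**
- **TCP offset:** the fingertips seen in the pictures lay about 37 mm short of the reported TCP along the tool's axis. My first push therefore passed over the bottle without touching it. I corrected for the offset from then on.
- **Wheel force:** while pressing the wheel down, the wrist force briefly reached about 15 N. I estimate that put about 26 N on the glass, under the 40 N limit, and I eased off before releasing.
- **Not measured:** the wheel's contact force after release. I inferred it from the arm's weight and the pictures.

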